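Stow the filler caps and rack the scraper

ROBOT

A 6-joint arm with a two-finger parallel gripper is mounted at the origin on the work surface. World frame = base frame: x ahead of the robot, y to its left, z up, the work surface at z = 0. Lengths are in m, angles in degrees, forces in N, time in s.
With the tool pointing down it reaches from about 0.25 to 0.725 m from the base axis. Payload 9.7 kg.
Tool frame: the origin (TCP) lies on the centre line of the jaws, within the pads' length; the fingertips stand tip_extent ahead of it and the grasp point (between the pads) lies 3 mm ahead of it (tip_extent is the distance from the TCP to the fingertips, in m); z points along the fingers, y is the line along which they close (so a half turn about z gives the same grasp; the last joint's range is limited). The gripper opens to 85 mm and grips with 20 to 120 N. Pads are 22 mm wide; open, the fingers measure 114 mm over their backs; the gripper's body (76 mm by 85 mm) begins 54 mm behind the grasp point. The pads swing forward as they close: fully open they stand 13 mm farther back than shut.
Start: joints at [-64.057, 4.979, 10.078, 95.1, 0, 90], TCP at [0.241, -0.495, 0.253] pointing down, gripper open.
Joint ranges: [-179.16, 179.16], [-48.56, 103.87], [-65.8, 70.77], [-126.05, 130.52], [-82.76, 87.17], [-180, 180]. Speed limits (degrees/s): [127.2, 127.2, 147.25, 180, 180, 180].

INTERFACE

Orientations are given as [roll, pitch, yaw] about the fixed x, y, z axes, in that order (R = Rz(yaw) Ry(pitch) Rx(roll)).
In Python, from workcell import * gives the robot as it stands.
- The arm moves only by the tool servo_tool, never from a script. Its argument "rows" is a list of rows, each an object with "offset": the shift along the tool's x, y, z as a fraction of full scale, a list of three; "yaw": the turn about the tool's z as a fraction of full scale; "claw": the closure, from 0 (fully open) to 1 (shut). A call has 1 to 12 rows; each row is the pose to reach, as a shift and turn from the pose commanded when the call began, along the tool's axes at that moment, turning the shorter way round; what a row does not reach only later rows make up. Full scale, the value 1, is 0.1 m for a shift and pi rad for a turn. A row lasts 1/8 s, in which the tool goes at most 62.5 mm and 10.7 degrees, less where a joint would pass 70% of its speed; a pose out of reach is approached as far as the arm can. A call with a number of a shift or a turn outside -1 to 1 is refused whole. A call with a gripper value outside its range is refused whole. The fingers move at their own pace and stop on an object; "squeeze" is the grip in N (left out, the last holds). Time passes only in rows, so rows that repeat a pose let the fingers close. It gives the time, the measured TCP pose, the force, the opening and the grip force at its end, in the units of the state.
- get_obs(): the state, without advancing time (a new reading comes with each control period).
- camera(name): name is "side" or "top"; returns (picture, depth): 384x512x3 uint8, red, green, blue; 384x512 float32, m along the optical axis (not along the pixel's ray), 0 where there is no reading.
- camera_info(name): a dict with "fx", "fy", "cx", "cy" (pixels), "cam_to_world" (4x4, takes a point from camera to world coordinates). Camera axes: x right, y up, looking along -z (the intrinsics and any distortion apply to the point x, -y, -z); pixel columns grow to the right and rows downward; lengths in m; the calibration is good to about 2 mm. A picture is of the moment at which its call begins. camera_info takes no time and is no camera call.
- job_done(): hands the job in; it is judged then, once.
The state is a dict: "time": time; "q": joint angles; "qd": joint speeds; "joint_efforts": joint torques, N m; "ee_pos": TCP position; "tcp_rot": TCP orientation; "wrist_force": force on the tool from outside, world axes, zero at the start; "torque": the same for the moment, N m; "opening": finger opening in m; "grasp_force": force on a finger pad.
Only numpy, scipy, OpenCV 4.12 (cv2) and the standard library are available. Lean on these libraries where they do the work, as an engineer would, in place of code of your own. Each camera call takes 0.05 s, during which the arm holds its last target. There are 200 camera calls.

TASK

Pack up after the filler-cap job: lift the lid of the parts case right back until it rests on its stop, set every loose filler cap upright in an empty cell of its own, leaving the caps already stowed where they are, and then shut the lid. Also slide the gasket scraper blade first, fully home, into the slot of its rack; leave everything else on the bench alone.

Things in the scene. Friction and masses are not known exactly. Their poses are not given: they have to be found in the camera images.
- case: Grey steel parts case, fixed, 171 (x) x 230 (y) x 50 high, walls and floor 5 thick, lid hinged on its +x top edge. Inside 2 x 3 cells, 70 x 70 clear, dividers 20 high, 5 thick. Cells 0-5: centres (x, y) = (-45.5, -75), (-45.5, 0), (-45.5, 75), (29.5, -75), (29.5, 0), (29.5, 75), floor z = 5; 11 gutter before the hinge wall. Origin: centre of underside; x from handle to hinge, z up.
- lid (a joint): Lid angle in rad: 0 shut, 1.8 open against its stop, leaning back a little past upright, where its weight keeps it. Short of about 1.55 it sinks shut by itself when let go, slowly (damped hinge). 300 g, under 3 N at the handle.
- lid_handle (a point): Middle of the straight round bar (10 thick, 100 long, along the case's y) of the black D-handle on the lid's front edge. The bar lies in the plane of the lid, 35 out from its edge (30 free gap), 53.5 above the bench when shut, 206 from the hinge line.
- lid_hinge (a point): Middle of the lid's hinge line, which runs along the case's y axis; 50.5 above the case's underside. The lid is a 171 x 230 x 6 plate.
- cap0: Loose spare: plain steel filler cap: flange disc 58 dia x 16 high, on top a round grip 20 dia x 24 high (40 high over all), 150 g. Origin: centre of its underside, z up through the grip. Two to four of these spares are present, lying upright about the bench; None if absent.
- cap1: Loose spare: plain steel filler cap: flange disc 58 dia x 16 high, on top a round grip 20 dia x 24 high (40 high over all), 150 g. Origin: centre of its underside, z up through the grip. Two to four of these spares are present, lying upright about the bench; None if absent.
- cap2: Loose spare: plain steel filler cap: flange disc 58 dia x 16 high, on top a round grip 20 dia x 24 high (40 high over all), 150 g. Origin: centre of its underside, z up through the grip. Two to four of these spares are present, lying upright about the bench; None if absent.
- cap3: Loose spare: plain steel filler cap: flange disc 58 dia x 16 high, on top a round grip 20 dia x 24 high (40 high over all), 150 g. Origin: centre of its underside, z up through the grip. Two to four of these spares are present, lying upright about the bench; None if absent.
- stowed0: Cap already stowed in cell 0 (same kind): plain steel filler cap: flange disc 58 dia x 16 high, on top a round grip 20 dia x 24 high (40 high over all), 150 g. Origin: centre of its underside, z up through the grip. One or two of the six are present; None if absent (that cell is then empty).
- stowed1: Cap already stowed in cell 1 (same kind): plain steel filler cap: flange disc 58 dia x 16 high, on top a round grip 20 dia x 24 high (40 high over all), 150 g. Origin: centre of its underside, z up through the grip. One or two of the six are present; None if absent (that cell is then empty).
- stowed2: Cap already stowed in cell 2 (same kind): plain steel filler cap: flange disc 58 dia x 16 high, on top a round grip 20 dia x 24 high (40 high over all), 150 g. Origin: centre of its underside, z up through the grip. One or two of the six are present; None if absent (that cell is then empty).
- stowed3: Cap already stowed in cell 3 (same kind): plain steel filler cap: flange disc 58 dia x 16 high, on top a round grip 20 dia x 24 high (40 high over all), 150 g. Origin: centre of its underside, z up through the grip. One or two of the six are present; None if absent (that cell is then empty).
- stowed4: Cap already stowed in cell 4 (same kind): plain steel filler cap: flange disc 58 dia x 16 high, on top a round grip 20 dia x 24 high (40 high over all), 150 g. Origin: centre of its underside, z up through the grip. One or two of the six are present; None if absent (that cell is then empty).
- stowed5: Cap already stowed in cell 5 (same kind): plain steel filler cap: flange disc 58 dia x 16 high, on top a round grip 20 dia x 24 high (40 high over all), 150 g. Origin: centre of its underside, z up through the grip. One or two of the six are present; None if absent (that cell is then empty).
- scraper: Flat gasket scraper lying flat, 190 long, 220 g: steel blade 100 x 60 wide x 4 thick, wooden handle 90 x 26 wide x 20 high, undersides level. Origin: on the underside, under the handle 20 behind where the blade begins; +x towards the blade's edge (blade from x = 20 to 120, handle from x = -70 to 20); centre of mass about x = 45.
- scraper_tip (a point): Middle of the blade's front edge, 2 above the scraper's underside.
- rack: Aluminium scraper rack, fixed, 100 (x) x 92 (y) x 62 high; one level slot open towards -x: floor 40 above the bench, 68 wide, 12 high, 90 deep (mouth x = -50, back wall x = 40). Lips 20 wide roof it at each side, the middle 28 is open above. Fully home, the blade edge meets the back wall; 10 of blade and the handle stand out. Origin: centre of underside; x points into the slot.
- polish_tin: Bystander: low dark round tin, 54 dia x 34 high, somewhere among the caps; origin under its centre. Leave alone.
- jar: Bystander: amber glass jar, 70 dia x 90 high, at the back; origin under its centre. Leave alone.
- mug: Bystander: white mug, 80 dia x 90 high, at the back left; origin under its centre. Leave alone.
There are look-alikes about, which are no part of the job. Leave any purple or yellow look-alike of the rack alone.

How it is judged (in metres and radians):
On the way, in this order (a step that is already met when the one before it is completed fails the run):
1. the lid is opened onto its stop (value of joint lid above 1.7 rad), for 0.3 s.
2. every loose cap sits in a cell (((x of cap0 in the frame of case between -0.0575 and -0.0335 m and y of cap0 in the frame of case between -0.087 and -0.063 m) or (x of cap0 in the frame of case between -0.0575 and -0.0335 m and y of cap0 in the frame of case between -0.012 and 0.012 m) or (x of cap0 in the frame of case between -0.0575 and -0.0335 m and y of cap0 in the frame of case between 0.063 and 0.087 m) or (x of cap0 in the frame of case between 0.0175 and 0.0415 m and y of cap0 in the frame of case between -0.087 and -0.063 m) or (x of cap0 in the frame of case between 0.0175 and 0.0415 m and y of cap0 in the frame of case between -0.012 and 0.012 m) or (x of cap0 in the frame of case between 0.0175 and 0.0415 m and y of cap0 in the frame of case between 0.063 and 0.087 m)) and z of each of cap0, cap1, cap2, cap3 in the frame of case below 0.01 m and angle between each of cap0, cap1, cap2, cap3's own z axis and vertical below 0.12 rad and ((x of cap1 in the frame of case between -0.0575 and -0.0335 m and y of cap1 in the frame of case between -0.087 and -0.063 m) or (x of cap1 in the frame of case between -0.0575 and -0.0335 m and y of cap1 in the frame of case between -0.012 and 0.012 m) or (x of cap1 in the frame of case between -0.0575 and -0.0335 m and y of cap1 in the frame of case between 0.063 and 0.087 m) or (x of cap1 in the frame of case between 0.0175 and 0.0415 m and y of cap1 in the frame of case between -0.087 and -0.063 m) or (x of cap1 in the frame of case between 0.0175 and 0.0415 m and y of cap1 in the frame of case between -0.012 and 0.012 m) or (x of cap1 in the frame of case between 0.0175 and 0.0415 m and y of cap1 in the frame of case between 0.063 and 0.087 m)) and ((x of cap2 in the frame of case between -0.0575 and -0.0335 m and y of cap2 in the frame of case between -0.087 and -0.063 m) or (x of cap2 in the frame of case between -0.0575 and -0.0335 m and y of cap2 in the frame of case between -0.012 and 0.012 m) or (x of cap2 in the frame of case between -0.0575 and -0.0335 m and y of cap2 in the frame of case between 0.063 and 0.087 m) or (x of cap2 in the frame of case between 0.0175 and 0.0415 m and y of cap2 in the frame of case between -0.087 and -0.063 m) or (x of cap2 in the frame of case between 0.0175 and 0.0415 m and y of cap2 in the frame of case between -0.012 and 0.012 m) or (x of cap2 in the frame of case between 0.0175 and 0.0415 m and y of cap2 in the frame of case between 0.063 and 0.087 m)) and ((x of cap3 in the frame of case between -0.0575 and -0.0335 m and y of cap3 in the frame of case between -0.087 and -0.063 m) or (x of cap3 in the frame of case between -0.0575 and -0.0335 m and y of cap3 in the frame of case between -0.012 and 0.012 m) or (x of cap3 in the frame of case between -0.0575 and -0.0335 m and y of cap3 in the frame of case between 0.063 and 0.087 m) or (x of cap3 in the frame of case between 0.0175 and 0.0415 m and y of cap3 in the frame of case between -0.087 and -0.063 m) or (x of cap3 in the frame of case between 0.0175 and 0.0415 m and y of cap3 in the frame of case between -0.012 and 0.012 m) or (x of cap3 in the frame of case between 0.0175 and 0.0415 m and y of cap3 in the frame of case between 0.063 and 0.087 m))), for 0.2 s.
3. the lid is shut (value of joint lid below 0.06 rad), for 0.2 s.
At the end, for the whole second after the job is handed in: Each spare cap stands upright (0.12 rad) on a cell floor, within 12 mm of its centre each way; the scraper lies at rest in the slot, its edge within 10 mm of the back wall, within 10 mm of the middle, aligned to 0.15 rad; the lid is shut (under 0.06 rad) (all of step 2 and x of scraper_tip in the frame of rack above 0.03 m and y of scraper_tip in the frame of rack between -0.01 and 0.01 m and z of scraper_tip in the frame of rack between 0.037 and 0.052 m and angle between the x axis of scraper and the x axis of rack, either way round below 0.15 rad and value of joint lid below 0.06 rad and linear speed of each of scraper, cap0, cap1, cap2, cap3 below 0.02 m/s); the robot touches nothing.
It fails at once if a bystander is pushed more than 6 cm from where it stood (distance of any of polish_tin, jar, mug from where it was at the start of the episode above 0.06 m).
It fails at once if a cap that was already stowed is taken out of its cell (z of any of stowed0, stowed1, stowed2, stowed3, stowed4, stowed5 in the frame of case above 0.035 m).
Of cap0, cap1, cap2, cap3 only 2 to 4 are there at a start; the rules pass over those that are not, and their reading is None.
Of stowed0, stowed1, stowed2, stowed3, stowed4, stowed5 only 1 to 2 are there at a start; the rules pass over those that are not, and their reading is None.
At some moment in a run one of cap0, cap1, cap2, cap3, scraper may be knocked a few centimetres aside while the robot is not near it.
It also fails if it takes over 210 s, if anything falls off the work surface, if the arm or the gripper's body presses on something with over 40 N, if the wrist force passes 120 N, or if a joint passes its speed limit or range.

## Working session

There is one attempt and no reset: what is moved stays moved. The work goes in short steps, Python scripts to look and compute and a tool call to move; the robot and the scene stay as the last step left them, time stands still between calls to the robot, and variables do not carry over. Pictures are saved under pics/ and viewed, at most 14 in all, crops included, and the job is handed in when it is done.

Besides the shell and the picture viewer there is one more tool, called after "Request:" as name([rows], argument=value, ...), one row to a line, values as JSON. servo_tool: Moves the arm, as the interface text tells. Its arguments: {"type":"object","properties":{"rows":{"type":"array"},"squeeze":{"type":"number"}},"required":["rows"]}

```bash
mkdir -p pics; ls
python3 - <<'E'
from workcell import *
import cv2,numpy as np
o=get_obs();print(o)
for n in("top","side"):
    p,d=camera(n);cv2.imwrite(f"pics/{n}0.png",cv2.cvtColor(p,cv2.COLOR_RGB2BGR));np.savez(f"{n}0.npz",p=p,d=d)
    i=camera_info(n);print(n,i)
E
```

```text
pics
{'time': 0.0, 'q': array([-6.40585896e+01,  5.01186254e+00,  1.00337720e+01,  9.50984506e+01,
       -4.58869369e-05,  9.00011976e+01]), 'qd': array([ 0.01027696,  0.04032397,  0.04543724, -0.03501657,  0.07310586,
        0.09200225]), 'joint_efforts': array([ 1.17398933e-03, -5.20390713e+01,  4.64798963e+01,  1.64218352e-02,
        3.15704676e-05, -4.20853240e-06]), 'ee_pos': array([ 0.24051304, -0.49440782,  0.25256962]), 'tcp_rot': array([-1.79923459e+02,  4.74867568e-05,  2.59402129e+01]), 'wrist_force': array([0.87249828, 0.08434574, 0.18759194]), 'torque': array([ 0.00046236, -0.05486933,  0.00597153]), 'grasp_force': 0.0, 'opening': 0.08529741163523892}
top {'fx': 369.2233697837379, 'fy': 369.2233697837379, 'cx': 257.01882368348475, 'cy': 192.78883251904935, 'cam_to_world': array([[ 0.01312006,  0.98510219, -0.17146879,  0.27319289],
       [-0.99983033,  0.01070729, -0.01498853, -0.11721255],
       [-0.01292927,  0.17163635,  0.98507553,  1.44020366],
       [ 0.        ,  0.        ,  0.        ,  1.        ]])}
side {'fx': 457.5671717447425, 'fy': 457.5671717447425, 'cx': 260.8963037979271, 'cy': 191.17970599193734, 'cam_to_world': array([[-0.96117743,  0.17200218, -0.21576189,  0.20552901],
       [-0.27579851, -0.62309676,  0.73190547,  0.93692019],
       [-0.0085512 ,  0.76299782,  0.64634449,  1.02787888],
       [ 0.        ,  0.        ,  0.        ,  1.        ]])}
```

View pics/top0.png

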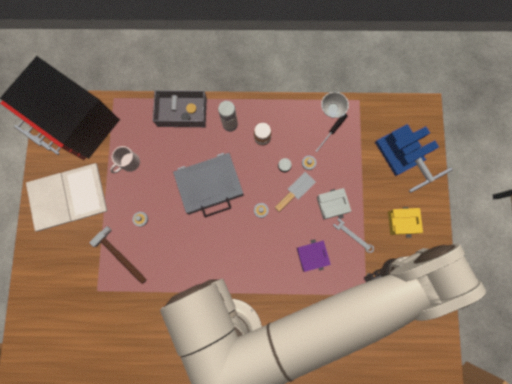

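View pics/side0.png

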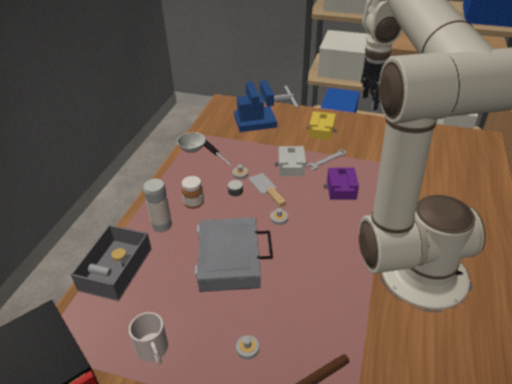

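Top view shows three cap candidates at (139,219), (261,210) and (309,162). The tin is at (285,165), the case at (208,183) with its handle at (216,208), and the scraper at (297,190). There are three racks: grey (334,204), purple (314,256) and yellow (407,221). The aluminium one is the grey rack. I'll confirm it with a crop and measure.

```bash
cat > h.py <<'E'
import numpy as np,cv2
from workcell import *
def ray(n,u,v,z):
    i=camera_info(n);T=i["cam_to_world"]
    u=np.asarray(u,float);v=np.asarray(v,float)
    c=np.stack([(u-i["cx"])/i["fx"],-(v-i["cy"])/i["fy"],-np.ones_like(u)],-1)
    d=c@T[:3,:3].T
    s=(z-T[2,3])/d[...,2]
    return T[:3,3]+d*s[...,None]
def cloud(n,d):
    i=camera_info(n);T=i["cam_to_world"]
    v,u=np.mgrid[:384,:512]
    c=np.stack([(u-i["cx"])/i["fx"]*d,-(v-i["cy"])/i["fy"]*d,-d],-1)
    return c@T[:3,:3].T+T[:3,3]
def snap(n,tag,crop=None,k=3):
    p,d=camera(n);np.savez(f"{n}{tag}.npz",p=p,d=d)
    if crop:
        a,b,c,e=crop;save(p,f"pics/{n}{tag}.png",crop,k)
    return p,d
def save(p,f,crop,k=3):
    a,b,c,e=crop
    cv2.imwrite(f,cv2.resize(cv2.cvtColor(p[b:e,a:c],cv2.COLOR_RGB2BGR),None,fx=k,fy=k,interpolation=cv2.INTER_CUBIC))
def rectw(P):
    "min-area rectangle of world xy points: centre, sides, long axis angle deg"
    (c,s,a)=cv2.minAreaRect((P[:,:2]*1000).astype(np.float32))
    b=cv2.boxPoints((c,s,a));e=b[1]-b[0];f=b[2]-b[1]
    L=e if np.hypot(*e)>np.hypot(*f) else f
    return np.round(c,1),np.round(s,1),round(float(np.degrees(np.arctan2(L[1],L[0]))),1)
E
python3 - <<'E'
from h import *
t=np.load("top0.npz");s=np.load("side0.npz")
save(t["p"],"pics/c1.png",(120,140,380,290),3)
C=cloud("top",t["d"]);D=cloud("side",s["d"])
for u,v in[(139,219),(261,210),(309,162),(285,165),(208,183),(216,210),(326,212),(303,186),(285,201),(227,107),(262,130),(122,156),(200,260)]:print("t",u,v,C[v,u].round(3))
for u,v in[(247,345),(279,215),(240,172),(235,188),(228,245),(270,245)]:print("s",u,v,D[v,u].round(3))
E
```

```text
t 139 219 [0.41  0.353 0.043]
t 261 210 [ 0.451 -0.112  0.033]
t 309 162 [ 0.64  -0.296  0.045]
t 285 165 [ 0.629 -0.204  0.035]
t 208 183 [0.55  0.092 0.059]
t 216 210 [0.453 0.065 0.002]
t 326 212 [ 0.442 -0.355  0.066]
t 303 186 [ 0.552 -0.276  0.007]
t 285 201 [ 0.489 -0.205  0.019]
t 227 107 [0.812 0.016 0.166]
t 262 130 [ 0.753 -0.113  0.089]
t 122 156 [0.667 0.45  0.009]
t 200 260 [0.259 0.12  0.   ]
s 247 345 [0.412 0.37  0.033]
s 279 215 [ 0.452 -0.101  0.025]
s 240 172 [ 0.646 -0.293  0.015]
s 235 188 [ 0.626 -0.18   0.035]
s 228 245 [0.554 0.095 0.058]
s 270 245 [0.438 0.06  0.056]
```

View pics/c1.png

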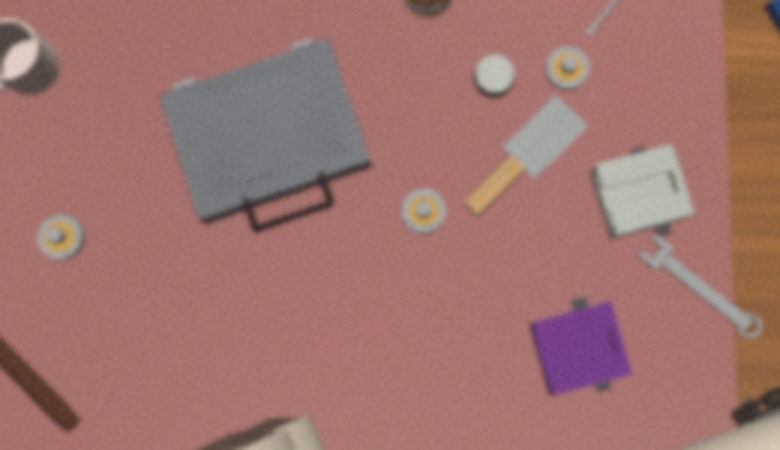

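The crop shows the grey aluminium rack at crop (643,190), the scraper at (525,155) with its blade toward the upper right, three caps, the tin at (494,75), and the lid handle at (290,205). The grey rack fits the description; the purple one doesn't. Next I'll measure the geometry.

Run:
```python
from h import *
np.set_printoptions(linewidth=200,suppress=True)
t=np.load("top0.npz");s=np.load("side0.npz")
C=cloud("top",t["d"]);D=cloud("side",s["d"])
near=lambda P,x,y,r:np.hypot(P[...,0]-x,P[...,1]-y)<r
for n,P in(("top",C),("side",D)):
    m=near(P,.55,.09,.17)&(P[...,2]>.045)&(P[...,2]<.07);print(n,"lid",rectw(P[m]),np.median(P[m][:,2]))
    m=near(P,.45,-.37,.09)&(P[...,2]>.052)&(P[...,2]<.075);print(n,"rack",rectw(P[m]),np.median(P[m][:,2]))
    for x,y in((.41,.36),(.452,-.105),(.643,-.295),(.626,-.19)):
        m=near(P,x,y,.05)&(P[...,2]>.009)&(P[...,2]<.06)
        q=P[m];c,r=cv2.minEnclosingCircle((q[:,:2]*1000).astype(np.float32));g=q[q[:,2]>.03]
        print(n,"cap",np.round(c,1),round(r,1),"grip",g[:,:2].mean(0).round(4) if len(g) else 0,len(g),q[:,2].max().round(3))
print("rack z mm");print((C[184:228,314:356:2,2][::2]*1000).round().astype(int))
# side rows of rack
print("side rack z");print((D[142:182:2,272:312:2,2]*1000).round().astype(int))
```

```text
top lid (array([539.6,  87.9]), array([219.7, 231.5]), -70.4) 0.05776937766774104
top rack (array([ 479.6, -389.6]), array([ 91.9, 102.5]), -74.2) 0.0618412624322644
top cap [411.5 360.8] 33.7 grip [0.4145 0.3564] 23 0.046
top cap [ 455.7 -102.2] 38.3 grip [ 0.4543 -0.1119] 21 0.045
top cap [ 638.3 -297.6] 38.6 grip [ 0.6473 -0.3006] 21 0.045
top cap [ 634.  -203.5] 27.0 grip [ 0.6355 -0.2029] 106 0.04
side lid (array([539.5,  92. ]), array([217.8, 236.2]), -70.6) 0.056377305230603136
side rack (array([ 480.5, -384.1]), array([ 91.5, 108.1]), -73.8) 0.059834059088765046
side cap [414.4 362.4] 29.9 grip [0.4152 0.3633] 59 0.046
side cap [ 455.8 -109.6] 30.5 grip [ 0.4553 -0.1062] 30 0.041
side cap [ 647.6 -297.4] 30.9 grip [ 0.6481 -0.2937] 23 0.043
side cap [ 635.3 -196.6] 28.9 grip [ 0.634  -0.1972] 92 0.038
rack z mm
[[   4   -3    0   -1   -1   -2    2   -1    1    6    2   -2    7    2   -2    1    4   -1    4   -3    4]
 [   0    4   -1    2   -3    1   -2   -1    5    1   -2    0   -4   -3    5   -3    3   -2    1    0   -3]
 [1440    4    0    2    4    2    1    0    5    2  
[... 3480 characters left out ...]
   38   39   29   36   39   39   37   39   39   30   34   33   30    2    4    2]
 [  -7    0    3   -4   28   25   27   31   25   28   26   26   30   20   25   26   23    1    1    1]
 [   1   -4   -5   -1   18   22   15   17   16   15   16   17   20   17   15   19   19   -4    1   -1]
 [  -1    0   -3   -1    7   10    9    9    8    9    3    5    7    9    6   12   -1   -3   -1    2]
 [   1   -4    3   -1    1   -2    1    3   -1   -2   -2    1   -1   -1   -4   -1   -4   -3    2   -3]
 [   0   -2    0   -1   -3   -4   -1   -1   -7   -2    2   -1   -4    1   -3    3   -4    3    0   -1]
 [  -2   -1   -2   -4    1   -5    0    2   -1    0   -3    5   -1   -2    3    1   -4    2   -2   -4]]
```

```bash
cat >> h.py <<'E'
near=lambda P,x,y,r:np.hypot(P[...,0]-x,P[...,1]-y)<r
def slab(n,d,x,y,r,z0,z1,zt,k=5):
    "rectangle of the flat top at height zt, thin parts opened away"
    P=cloud(n,d);m=(near(P,x,y,r)&(P[...,2]>z0)&(P[...,2]<z1)).astype(np.uint8)
    m=cv2.morphologyEx(cv2.morphologyEx(m,cv2.MORPH_CLOSE,np.ones((3,3))),cv2.MORPH_OPEN,np.ones((k,k)))
    v,u=np.nonzero(m);return rectw(ray(n,u,v,zt)),len(u)
E
python3 - <<'E'
from h import *
import workcell;print([k for k in dir(workcell) if k[0]!='_'])
print(globals().get("tip_extent"))
for n in("top","side"):
    f=np.load(n+"0.npz");d=f["d"]
    print(n,"lid",slab(n,d,.55,.09,.17,.05,.07,.0565,7))
    print(n,"rack",slab(n,d,.48,-.385,.09,.055,.075,.062,3))
    P=cloud(n,d);m=near(P,.44,.06,.06)&(P[...,2]>.03)&(P[...,2]<.07);q=P[m];q=q[(q[:,0]-.54)*.94+(q[:,1]-.09)*.334<-.1];print("handle",q.mean(0),len(q),rectw(q))
E
```

```text
['PlanningError', 'camera', 'camera_info', 'get_obs', 'job_done', 'tip_extent']
0.022
top lid ((array([554.9,  92.4]), array([182.7, 229.8]), -69.8), 2646)
top rack ((array([ 479.7, -389.7]), array([ 92.2, 100.4]), -74.0), 477)
handle [0.44076867 0.05306286 0.05791705] 73 (array([440.9,  53.4]), array([ 10.3, 104.8]), -70.2)
side lid ((array([556.6, 100.9]), array([176.3, 234.4]), -70.0), 3611)
side rack ((array([ 479.6, -380.3]), array([92.4, 98.3]), -74.6), 329)
handle [0.43969952 0.06025352 0.05666116] 79 (array([441.4,  55.5]), array([  8.5, 106.9]), -69.6)
```

```bash
cat >> h.py <<'E'
def plan(x,y,z,yaw,start=None):
    "print servo rows (offset, yaw fraction) of successive calls to reach the pose, tool pointing down"
    o=get_obs();p=np.array(start[:3]) if start else o["ee_pos"];a=start[3] if start else o["tcp_rot"][2]
    g=np.array([x,y,z]);dy=(yaw-a+180)%360-180
    print("t",round(o["time"],1),"at",p.round(4),round(a,2),"->",g,yaw)
    for k in range(12):
        c,s=np.cos(np.radians(a)),np.sin(np.radians(a));R=np.array([[c,s,0],[s,-c,0],[0,0,-1]])
        d=R.T@(g-p);f=min(1,.1/max(abs(d).max(),1e-9));d=d*f
        print(np.round(d*10,3).tolist(),"yaw",round(-dy/180,4) if abs(dy)>.05 else 0,"rows",int(np.ceil(max(np.linalg.norm(d)/.0625,abs(dy)/10.7)))+1)
        p=p+R@d;a+=dy;dy=0
        if f==1:break
E
python3 -c "
from h import *
plan(.4415,.055,.20,110)"
```

```text
t 0.1 at [ 0.2405 -0.4944  0.2527] 25.94 -> [0.4415 0.055  0.2   ] 110
[1.0, -0.965, 0.125] yaw -0.467 rows 9
[1.0, 0.842, 0.118] yaw 0 rows 4
[1.0, 0.842, 0.118] yaw 0 rows 4
[1.0, 0.842, 0.118] yaw 0 rows 4
[0.413, 0.347, 0.049] yaw 0 rows 2
```

Request:
servo_tool([
  {"offset":[1,-0.965,0],"yaw":-0.467,"claw":0.7},
  {"offset":[1,-0.965,0],"yaw":-0.467,"claw":0.7},
  {"offset":[1,-0.965,0],"yaw":-0.467,"claw":0.7},
  {"offset":[1,-0.965,0],"yaw":-0.467,"claw":0.7},
  {"offset":[1,-0.965,0],"yaw":-0.467,"claw":0.7},
  {"offset":[1,-0.965,0],"yaw":-0.467,"claw":0.7},
  {"offset":[1,-0.965,0],"yaw":-0.467,"claw":0.7},
  {"offset":[1,-0.965,0],"yaw":-0.467,"claw":0.7},
  {"offset":[1,-0.965,0],"yaw":-0.467,"claw":0.7},
], squeeze=40)

```text
time: 1.23
ee_pos: [0.2882, -0.364, 0.253]
tcp_rot: [-180.0, -0.0, 109.9]
wrist_force: [-1.3, -0.9, 0.5]
opening: 0.0257
grasp_force: 0.0
```

Request:
servo_tool([
  {"offset":[1,0.842,0.1],"yaw":0,"claw":0.7},
  {"offset":[1,0.842,0.1],"yaw":0,"claw":0.7},
  {"offset":[1,0.842,0.1],"yaw":0,"claw":0.7},
  {"offset":[1,0.842,0.1],"yaw":0,"claw":0.7},
])

```text
time: 1.72
ee_pos: [0.3334, -0.2411, 0.2434]
tcp_rot: [-180.0, 0.0, 110.0]
wrist_force: [-0.4, 0.2, 0.9]
opening: 0.0259
grasp_force: 0.0
```

Request:
servo_tool([
  {"offset":[1,0.842,0.1],"yaw":0,"claw":0.7},
  {"offset":[1,0.842,0.1],"yaw":0,"claw":0.7},
  {"offset":[1,0.842,0.1],"yaw":0,"claw":0.7},
  {"offset":[1,0.842,0.1],"yaw":0,"claw":0.7},
])

```text
time: 2.22
ee_pos: [0.3782, -0.1193, 0.2333]
tcp_rot: [-180.0, 0.0, 110.0]
wrist_force: [-0.0, -0.4, 0.6]
opening: 0.0256
grasp_force: 0.0
```

Request:
servo_tool([
  {"offset":[1,0.842,0.1],"yaw":0,"claw":0.7},
  {"offset":[1,0.842,0.1],"yaw":0,"claw":0.7},
  {"offset":[1,0.842,0.1],"yaw":0,"claw":0.7},
  {"offset":[1,0.842,0.1],"yaw":0,"claw":0.7},
])

```text
time: 2.72
ee_pos: [0.4232, 0.0029, 0.2232]
tcp_rot: [-180.0, 0.0, 109.9]
wrist_force: [-0.7, -0.3, 0.3]
opening: 0.0253
grasp_force: 0.0
```

Run:
```python
from h import *
o=get_obs();print(o["opening"],o["q"].round(1))
plan(.4415,.055,.12,110)
snap("top","1",(20,90,470,384),1.7)
```

```text
0.02530565811989736 [  0.4 -12.8 -10.1  92.8  -0.   70.5]
t 2.7 at [0.4232 0.0029 0.2232] 109.92 -> [0.4415 0.055  0.12  ] 110
[0.414, 0.339, 1.0] yaw -0.0004 rows 3
[0.013, 0.011, 0.032] yaw 0 rows 2
```

Request:
servo_tool([
  {"offset":[0.428,0.35,1.0],"yaw":0,"claw":0.7},
  {"offset":[0.428,0.35,1.0],"yaw":0,"claw":0.7},
  {"offset":[0.428,0.35,1.0],"yaw":0,"claw":0.7},
  {"offset":[0.428,0.35,1.0],"yaw":0,"claw":0.7},
])

```text
time: 3.28
ee_pos: [0.4417, 0.0549, 0.1247]
tcp_rot: [179.9, 0.0, 109.9]
wrist_force: [0.1, 0.1, 0.9]
opening: 0.0256
grasp_force: 0.0
```

Run:
```python
from h import *
p,d=snap("side","2",(180,130,330,270),4);o=get_obs();print(o["ee_pos"])
i=camera_info("side");T=i["cam_to_world"]
def proj(n,P):
    i=camera_info(n);T=i["cam_to_world"];c=(np.array(P)-T[:3,3])@T[:3,:3];return i["cx"]+i["fx"]*c[0]/-c[2],i["cy"]+i["fy"]*c[1]/c[2]
tip=o["ee_pos"]-[0,0,.022];print("tip px side",proj("side",tip),"crop",(np.array(proj("side",tip))-[180,130])*4)
```

```text
[0.44203366 0.0550812  0.12521913]
tip px side (np.float64(269.3093339775684), np.float64(231.96970144592703)) crop [357.23733591 407.87880578]
```

View pics/side2.png

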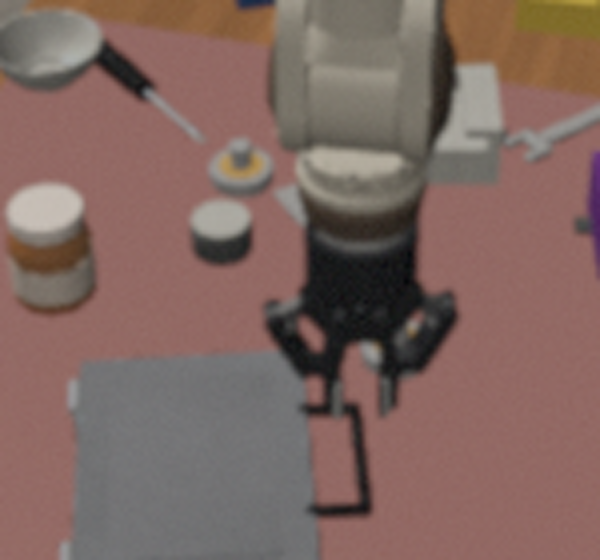

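View pics/top1.png

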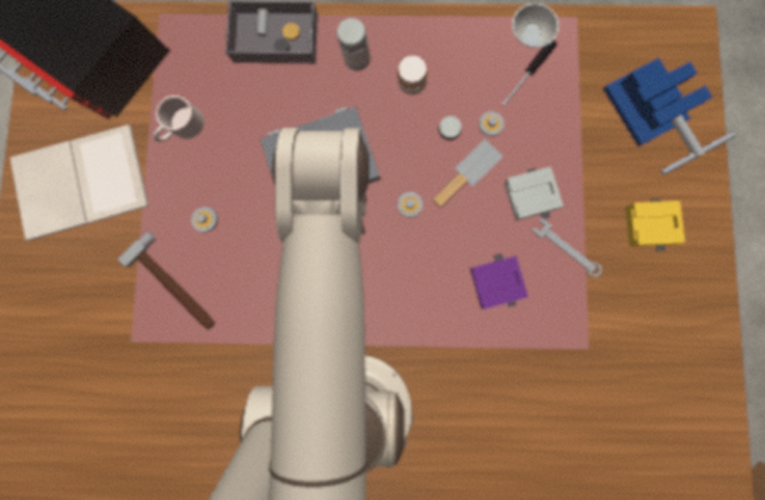

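Side crop: the fingertips (337,410) and (388,408) straddle the bar's line (x≈362), and the bar runs along rows 408–510. Only three loose caps are visible. I'll descend on the bar and grip it.

Request:
servo_tool([
  {"offset":[0,0,0.3],"yaw":0,"claw":0.7},
  {"offset":[0,0,0.5],"yaw":0,"claw":0.7},
  {"offset":[0,0,0.69],"yaw":0,"claw":0.7},
  {"offset":[0,0,0.69],"yaw":0,"claw":0.7},
  {"offset":[0,0,0.69],"yaw":0,"claw":1},
  {"offset":[0,0,0.69],"yaw":0,"claw":1},
  {"offset":[0,0,0.69],"yaw":0,"claw":1},
  {"offset":[0,0,0.69],"yaw":0,"claw":1},
])

```text
time: 4.32
ee_pos: [0.4412, 0.0556, 0.056]
tcp_rot: [-180.0, 0.1, 110.0]
wrist_force: [-6.6, -4.5, 6.3]
opening: 0.0083
grasp_force: 39.0
```

Run:
```python
import numpy as np
def p(t):
    t=np.radians(t);return np.array([206*(1-np.cos(t))-3*np.sin(t)*-1*-1,206*np.sin(t)+3*(np.cos(t)-1)])
for a,b,n in((0,28,8),(28,58,8),(58,84,7),(84,102.5,6)):
    print(a,b,[[0]+[round(float(v),3) for v in ((p(t)-p(a))/100*[1,-1])] for t in np.linspace(a,b,n+1)[1:]])
```

```text
0 28 [[0, 0.002, -0.126], [0, 0.012, -0.251], [0, 0.029, -0.375], [0, 0.054, -0.497], [0, 0.086, -0.618], [0, 0.126, -0.736], [0, 0.173, -0.852], [0, 0.227, -0.964]]
28 58 [[0, 0.065, -0.116], [0, 0.138, -0.227], [0, 0.219, -0.333], [0, 0.306, -0.433], [0, 0.4, -0.527], [0, 0.499, -0.615], [0, 0.605, -0.696], [0, 0.716, -0.769]]
58 84 [[0, 0.114, -0.065], [0, 0.233, -0.123], [0, 0.356, -0.173], [0, 0.481, -0.214], [0, 0.609, -0.248], [0, 0.74, -0.273], [0, 0.872, -0.289]]
84 102.5 [[0, 0.11, -0.007], [0, 0.221, -0.008], [0, 0.332, -0.003], [0, 0.443, 0.008], [0, 0.553, 0.025], [0, 0.662, 0.047]]
```

Request:
servo_tool([
  {"offset":[0,0.006,-0.126],"yaw":0,"claw":1},
  {"offset":[0,0.019,-0.251],"yaw":0,"claw":1},
  {"offset":[0,0.04,-0.375],"yaw":0,"claw":1},
  {"offset":[0,0.068,-0.497],"yaw":0,"claw":1},
  {"offset":[0,0.104,-0.618],"yaw":0,"claw":1},
  {"offset":[0,0.147,-0.736],"yaw":0,"claw":1},
  {"offset":[0,0.198,-0.852],"yaw":0,"claw":1},
  {"offset":[0,0.255,-0.964],"yaw":0,"claw":1},
  {"offset":[0,0.255,-0.964],"yaw":0,"claw":1},
])

```text
time: 5.45
ee_pos: [0.4644, 0.0642, 0.153]
tcp_rot: [-179.9, 0.1, 110.0]
wrist_force: [-10.8, -8.2, 5.6]
opening: 0.0083
grasp_force: 39.4
```

Request:
servo_tool([
  {"offset":[0,0.068,-0.116],"yaw":0,"claw":1},
  {"offset":[0,0.144,-0.227],"yaw":0,"claw":1},
  {"offset":[0,0.228,-0.333],"yaw":0,"claw":1},
  {"offset":[0,0.318,-0.433],"yaw":0,"claw":1},
  {"offset":[0,0.415,-0.527],"yaw":0,"claw":1},
  {"offset":[0,0.517,-0.615],"yaw":0,"claw":1},
  {"offset":[0,0.626,-0.696],"yaw":0,"claw":1},
  {"offset":[0,0.739,-0.769],"yaw":0,"claw":1},
  {"offset":[0,0.739,-0.769],"yaw":0,"claw":1},
])

```text
time: 6.58
ee_pos: [0.5347, 0.0897, 0.2322]
tcp_rot: [179.8, 0.1, 110.0]
wrist_force: [-10.9, -6.2, 17.7]
opening: 0.0089
grasp_force: 41.4
```

Request:
servo_tool([
  {"offset":[0,0.11,-0.08],"yaw":0,"claw":1},
  {"offset":[0,0.23,-0.15],"yaw":0,"claw":1},
  {"offset":[0,0.355,-0.205],"yaw":0,"claw":1},
  {"offset":[0,0.485,-0.25],"yaw":0,"claw":1},
  {"offset":[0,0.615,-0.285],"yaw":0,"claw":1},
  {"offset":[0,0.748,-0.31],"yaw":0,"claw":1},
  {"offset":[0,0.88,-0.325],"yaw":0,"claw":1},
  {"offset":[0,0.88,-0.325],"yaw":0,"claw":1},
])

```text
time: 7.58
ee_pos: [0.6183, 0.1203, 0.2628]
tcp_rot: [179.8, 0.1, 110.0]
wrist_force: [-1.0, -3.3, 5.7]
opening: 0.0082
grasp_force: 40.9
```

Request:
servo_tool([
  {"offset":[0,0.11,-0.01],"yaw":0,"claw":1},
  {"offset":[0,0.221,-0.011],"yaw":0,"claw":1},
  {"offset":[0,0.332,-0.006],"yaw":0,"claw":1},
  {"offset":[0,0.4,0],"yaw":0,"claw":1},
  {"offset":[0,0.4,0],"yaw":0,"claw":1},
])

```text
time: 8.2
ee_pos: [0.6558, 0.134, 0.2619]
tcp_rot: [179.8, 0.1, 110.0]
wrist_force: [0.4, -2.1, 6.0]
opening: 0.0081
grasp_force: 41.6
```

Request:
servo_tool([
  {"offset":[0,0.1,0.01],"yaw":0,"claw":1},
  {"offset":[0,0.2,0.03],"yaw":0,"claw":1},
  {"offset":[0,0.24,0.04],"yaw":0,"claw":1},
  {"offset":[0,0.24,0.04],"yaw":0,"claw":1},
])

```text
time: 8.7
ee_pos: [0.6788, 0.1425, 0.2576]
tcp_rot: [179.8, 0.1, 110.0]
wrist_force: [2.7, -3.0, 9.1]
opening: 0.0083
grasp_force: 41.9
```

Request:
servo_tool([
  {"offset":[0,0,0],"yaw":0,"claw":0.6},
  {"offset":[0,0,0],"yaw":0,"claw":0.6},
  {"offset":[0,0,0],"yaw":0,"claw":0.6},
  {"offset":[0,0,-0.3],"yaw":0,"claw":0.6},
  {"offset":[0,0,-0.6],"yaw":0,"claw":0.6},
  {"offset":[0,0,-0.6],"yaw":0,"claw":0.6},
])

```text
time: 9.45
ee_pos: [0.6779, 0.1427, 0.3185]
tcp_rot: [179.8, 0.0, 110.0]
wrist_force: [0.5, 0.5, -1.1]
opening: 0.0339
grasp_force: 0.0
```

```bash
python3 -c "
from h import *
plan(.452,-.107,.25,110)"
```

```text
t 9.4 at [0.6779 0.1427 0.3185] 110.01 -> [ 0.452 -0.107  0.25 ] 110
[-0.528, -1.0, 0.23] yaw 0 rows 3
[-0.529, -1.0, 0.23] yaw 0 rows 3
[-0.516, -0.977, 0.225] yaw 0 rows 3
```

Request:
servo_tool([
  {"offset":[-0.53,-1,0],"yaw":0,"claw":0.5},
  {"offset":[-0.53,-1,0],"yaw":0,"claw":0.5},
  {"offset":[-0.53,-1,0],"yaw":0,"claw":0.5},
])

```text
time: 9.82
ee_pos: [0.5994, 0.0564, 0.3157]
tcp_rot: [-179.9, -0.0, 109.9]
wrist_force: [0.4, 0.4, -0.0]
opening: 0.043
grasp_force: 0.0
```

Request:
servo_tool([
  {"offset":[-0.53,-1,0.3],"yaw":0,"claw":0.5},
  {"offset":[-0.53,-1,0.3],"yaw":0,"claw":0.5},
  {"offset":[-0.53,-1,0.3],"yaw":0,"claw":0.5},
])

```text
time: 10.2
ee_pos: [0.5239, -0.027, 0.2845]
tcp_rot: [-179.9, -0.1, 109.9]
wrist_force: [0.2, 0.4, 0.3]
opening: 0.0426
grasp_force: 0.0
```

Request:
servo_tool([
  {"offset":[-0.51,-0.97,0.38],"yaw":0,"claw":0.5},
  {"offset":[-0.51,-0.97,0.38],"yaw":0,"claw":0.5},
  {"offset":[-0.51,-0.97,0.38],"yaw":0,"claw":0.5},
  {"offset":[-0.51,-0.97,0.38],"yaw":0,"claw":0.5},
])

```text
time: 10.7
ee_pos: [0.4532, -0.1063, 0.2483]
tcp_rot: [179.9, 0.0, 110.0]
wrist_force: [0.1, -0.2, 0.2]
opening: 0.0425
grasp_force: 0.0
```

Run:
```python
from h import *
plan(.454,-.108,.12,110)
a,d=snap("top","3");b,e=snap("side","3")
A=cv2.resize(a[110:260,110:290],None,fx=2.2,fy=2.2,interpolation=cv2.INTER_CUBIC);B=cv2.resize(b[130:310,130:310],None,fx=2.2,fy=2.2,interpolation=cv2.INTER_CUBIC)
H=max(A.shape[0],B.shape[0]);f=lambda x:np.pad(x,((0,H-x.shape[0]),(0,0),(0,0)))
cv2.imwrite("pics/m3.png",cv2.cvtColor(np.hstack([f(A),f(B)]),cv2.COLOR_RGB2BGR))
for n,D in(("top",d),("side",e)):
    P=cloud(n,D)
    for x,y in((.413,.36),(.454,-.108),(.647,-.297)):
        g=P[near(P,x,y,.06)&(P[...,2]>.03)&(P[...,2]<.06)]
        print(n,g.mean(0).round(4) if len(g) else 0,len(g))
    c,s=np.cos(np.radians(20)),np.sin(np.radians(20))
    for k,(cx,cy) in enumerate([(-45.5,-75),(-45.5,0),(-45.5,75),(29.5,-75),(29.5,0),(29.5,75)]):
        X,Y=.555+(c*cx-s*cy)/1000,.0963+(s*cx+c*cy)/1000
        g=P[near(P,X,Y,.025)];g=g[(g[:,2]>-.01)&(g[:,2]<.06)];print(n,"cell",k,round(X,4),round(Y,4),np.median(g[:,2]).round(3),(g[:,2]>.03).mean().round(2),g[g[:,2]>.03].mean(0).round(4))
```

```text
t 10.7 at [ 0.4532 -0.1063  0.2483] 110.01 -> [ 0.454 -0.108  0.12 ] 110
[-0.015, 0.001, 1.0] yaw 0 rows 3
[-0.004, 0.0, 0.283] yaw 0 rows 2
top [0.4148 0.3566 0.039 ] 24
top 0 0
top [ 0.6467 -0.3007  0.0391] 23
top cell 0 0.5379 0.0103 0.004 0.0 [nan nan nan]
top cell 1 0.5122 0.0807 0.005 0.0 [nan nan nan]
top cell 2 0.4866 0.1512 0.006 0.0 [nan nan nan]
top cell 3 0.6084 0.0359 0.005 0.0 [nan nan nan]
top cell 4 0.5827 0.1064 0.005 0.0 [nan nan nan]
top cell 5 0.5571 0.1769 0.023 0.2 [0.5542 0.1715 0.0433]
side [0.415  0.3634 0.038 ] 61
side [ 0.4547 -0.1055  0.037 ] 32
side [ 0.6484 -0.2938  0.0362] 23
side cell 0 0.5379 0.0103 0.004 0.0 [nan nan nan]
side cell 1 0.5122 0.0807 0.004 0.0 [nan nan nan]
side cell 2 0.4866 0.1512 0.004 0.0 [nan nan nan]
side cell 3 0.6084 0.0359 0.004 0.0 [nan nan nan]
side cell 4 0.5827 0.1064 0.004 0.0 [nan nan nan]
side cell 5 0.5571 0.1769 0.023 0.33 [0.5547 0.1792 0.0409]<stdin>:15: RuntimeWarning: Mean of empty slice.
  ret = um.true_divide(
```

View pics/m3.png

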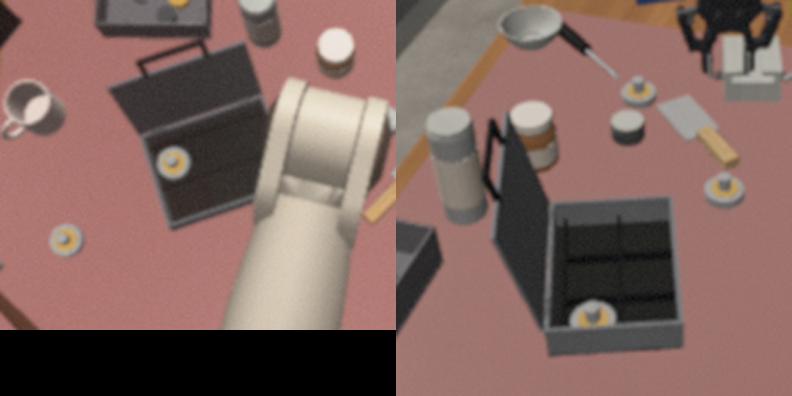

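Side panel: the lid leans back on its stop, one cap is stowed in cell 5 (the +y, hinge-side cell, at (593,318)), and the other cells are empty. The cap near (724,188) is next.

Request:
servo_tool([
  {"offset":[-0.025,0.005,1],"yaw":0,"claw":0.5},
  {"offset":[-0.025,0.005,1],"yaw":0,"claw":0.5},
  {"offset":[-0.025,0.005,1],"yaw":0,"claw":0.5},
])

```text
time: 11.18
ee_pos: [0.4529, -0.1078, 0.1459]
tcp_rot: [-179.8, -0.2, 110.1]
wrist_force: [0.4, -0.2, 0.3]
opening: 0.0427
grasp_force: 0.0
```

Request:
servo_tool([
  {"offset":[0,0,0.5],"yaw":0,"claw":0.5},
  {"offset":[0,0,0.8],"yaw":0,"claw":0.5},
  {"offset":[0,0,1],"yaw":0,"claw":0.5},
  {"offset":[0,0,1],"yaw":0,"claw":0.5},
])

```text
time: 11.68
ee_pos: [0.4542, -0.1085, 0.0489]
tcp_rot: [-180.0, -0.0, 110.0]
wrist_force: [0.4, 0.3, 0.1]
opening: 0.0426
grasp_force: 0.0
```

Request:
servo_tool([
  {"offset":[0,0,0.08],"yaw":0,"claw":0.5},
  {"offset":[0,0,0.08],"yaw":0,"claw":0.5},
  {"offset":[0,0,0.08],"yaw":0,"claw":1},
  {"offset":[0,0,0.08],"yaw":0,"claw":1},
  {"offset":[0,0,0.08],"yaw":0,"claw":1},
  {"offset":[0,0,0.08],"yaw":0,"claw":1},
])

```text
time: 12.42
ee_pos: [0.4539, -0.109, 0.0409]
tcp_rot: [179.9, 0.0, 110.0]
wrist_force: [-0.8, 0.5, 5.9]
opening: 0.0184
grasp_force: 39.1
```

Request:
servo_tool([
  {"offset":[0,0,-0.5],"yaw":0,"claw":1},
  {"offset":[0,0,-1],"yaw":0,"claw":1},
  {"offset":[0,0,-1],"yaw":0,"claw":1},
  {"offset":[0,0,-1],"yaw":0,"claw":1},
])

```text
time: 12.92
ee_pos: [0.4532, -0.1088, 0.1392]
tcp_rot: [-180.0, -0.0, 110.0]
wrist_force: [-0.0, 0.2, -3.4]
opening: 0.0184
grasp_force: 39.9
```

```bash
python3 -c "
from h import *
plan(.5379,.0103,.14,110)
plan(.5379,.0103,.046,110,[.5379,.0103,.14,110])"
```

```text
t 12.9 at [ 0.4532 -0.1088  0.1392] 110.0 -> [0.5379 0.0103 0.14  ] 110
[0.689, 1.0, -0.007] yaw 0 rows 3
[0.14, 0.204, -0.001] yaw 0 rows 2
t 12.9 at [0.5379 0.0103 0.14  ] 110 -> [0.5379 0.0103 0.046 ] 110
[0.0, 0.0, 0.94] yaw 0 rows 3
```

Request:
servo_tool([
  {"offset":[0.69,1,0],"yaw":0,"claw":1},
  {"offset":[0.69,1,0],"yaw":0,"claw":1},
  {"offset":[0.69,1,0],"yaw":0,"claw":1},
])

```text
time: 13.3
ee_pos: [0.5243, -0.007, 0.1374]
tcp_rot: [-179.8, -0.1, 110.2]
wrist_force: [0.4, -0.9, -1.1]
opening: 0.0186
grasp_force: 40.1
```

Request:
servo_tool([
  {"offset":[0.14,0.2,0],"yaw":0,"claw":1},
  {"offset":[0.14,0.2,0],"yaw":0,"claw":1},
  {"offset":[0.14,0.2,0.3],"yaw":0,"claw":1},
  {"offset":[0.14,0.2,0.6],"yaw":0,"claw":1},
  {"offset":[0.14,0.2,0.9],"yaw":0,"claw":1},
  {"offset":[0.14,0.2,0.92],"yaw":0,"claw":1},
  {"offset":[0.14,0.2,0.92],"yaw":0,"claw":1},
])

```text
time: 14.18
ee_pos: [0.5374, 0.0096, 0.0484]
tcp_rot: [-180.0, -0.0, 110.0]
wrist_force: [-0.3, 0.4, -2.2]
opening: 0.0182
grasp_force: 42.3
```

Request:
servo_tool([
  {"offset":[0,0,0.015],"yaw":0,"claw":1},
  {"offset":[0,0,0.015],"yaw":0,"claw":0.62},
  {"offset":[0,0,0.015],"yaw":0,"claw":0.62},
  {"offset":[0,0,0.015],"yaw":0,"claw":0.62},
  {"offset":[0,0,-0.4],"yaw":0,"claw":0.62},
  {"offset":[0,0,-0.9],"yaw":0,"claw":0.5},
  {"offset":[0,0,-0.9],"yaw":0,"claw":0.5},
])

```text
time: 15.05
ee_pos: [0.5398, 0.0103, 0.1424]
tcp_rot: [179.6, 0.1, 110.0]
wrist_force: [0.3, 0.2, -0.0]
opening: 0.0428
grasp_force: 0.0
```

Run:
```python
from h import *
plan(.418,.362,.14,110)
for n in("top","side"):
    p,d=snap(n,"4");P=cloud(n,d)
    for x,y in((.413,.36),(.5379,.0103),(.647,-.297)):
        g=P[near(P,x,y,.06)&(P[...,2]>.033)&(P[...,2]<.05)]
        print(n,g.mean(0).round(4) if len(g) else 0,len(g))
```

```text
t 15.1 at [0.5398 0.0103 0.1424] 110.01 -> [0.418 0.362 0.14 ] 110
[1.0, 0.016, 0.007] yaw 0 rows 3
[1.0, 0.016, 0.007] yaw 0 rows 3
[1.0, 0.016, 0.007] yaw 0 rows 3
[0.722, 0.011, 0.005] yaw 0 rows 3
top [0.4145 0.3566 0.0395] 22
top [ 0.5259 -0.0241  0.0461] 26
top [ 0.6477 -0.301   0.0396] 20
side [0.4151 0.3631 0.0387] 56
side [ 0.5452 -0.0116  0.0426] 186
side 0 0
```

Request:
servo_tool([
  {"offset":[1,0.01,0],"yaw":0,"claw":0.5},
  {"offset":[1,0.01,0],"yaw":0,"claw":0.5},
  {"offset":[1,0.01,0],"yaw":0,"claw":0.5},
])

```text
time: 15.52
ee_pos: [0.5032, 0.1062, 0.1366]
tcp_rot: [-179.9, -0.0, 110.2]
wrist_force: [-0.0, 0.8, -0.7]
opening: 0.0429
grasp_force: 0.0
```

Request:
servo_tool([
  {"offset":[1,0.01,0],"yaw":0,"claw":0.5},
  {"offset":[1,0.01,0],"yaw":0,"claw":0.5},
  {"offset":[1,0.01,0],"yaw":0,"claw":0.5},
])

```text
time: 15.9
ee_pos: [0.4705, 0.1998, 0.1369]
tcp_rot: [-179.9, 0.0, 110.1]
wrist_force: [-1.1, -1.3, 0.2]
opening: 0.0426
grasp_force: 0.0
```

Request:
servo_tool([
  {"offset":[1,0.01,0],"yaw":0,"claw":0.5},
  {"offset":[1,0.01,0],"yaw":0,"claw":0.5},
  {"offset":[1,0.01,0],"yaw":0,"claw":0.5},
])

```text
time: 16.27
ee_pos: [0.4378, 0.2936, 0.1371]
tcp_rot: [-179.9, 0.0, 110.1]
wrist_force: [-0.9, -1.2, 0.4]
opening: 0.0429
grasp_force: 0.0
```

Request:
servo_tool([
  {"offset":[0.71,-0.01,0],"yaw":0,"claw":0.5},
  {"offset":[0.71,-0.01,0],"yaw":0,"claw":0.5},
  {"offset":[0.71,-0.01,0],"yaw":0,"claw":0.5},
  {"offset":[0.71,-0.01,0],"yaw":0,"claw":0.5},
])

```text
time: 16.77
ee_pos: [0.4136, 0.358, 0.1379]
tcp_rot: [-180.0, 0.0, 109.9]
wrist_force: [0.5, -0.8, 0.3]
opening: 0.0429
grasp_force: 0.0
```

Run:
```python
from h import *
P=cloud("side",camera("side")[1]);g=P[near(P,.415,.361,.06)&(P[...,2]>.033)&(P[...,2]<.05)];print(g.mean(0),len(g))
plan(.4148,.360,.042,110)
```

```text
[0.41532056 0.36308172 0.03877107] 56
t 16.8 at [0.4135 0.3581 0.138 ] 109.91 -> [0.4148 0.36   0.042 ] 110
[0.013, 0.018, 0.96] yaw -0.0005 rows 3
```

Request:
servo_tool([
  {"offset":[0.013,0.018,0.4],"yaw":0,"claw":0.5},
  {"offset":[0.013,0.018,0.8],"yaw":0,"claw":0.5},
  {"offset":[0.013,0.018,0.96],"yaw":0,"claw":0.5},
  {"offset":[0.013,0.018,0.96],"yaw":0,"claw":0.5},
  {"offset":[0.013,0.018,0.96],"yaw":0,"claw":1},
  {"offset":[0.013,0.018,0.96],"yaw":0,"claw":1},
  {"offset":[0.013,0.018,0.96],"yaw":0,"claw":1},
  {"offset":[0.013,0.018,0.96],"yaw":0,"claw":1},
  {"offset":[0,0,0.5],"yaw":0,"claw":1},
  {"offset":[0,0,0],"yaw":0,"claw":1},
  {"offset":[0,0,0],"yaw":0,"claw":1},
])

```text
time: 18.2
ee_pos: [0.4144, 0.3609, 0.1431]
tcp_rot: [179.6, -0.2, 110.0]
wrist_force: [-0.3, -1.2, -1.9]
opening: 0.0183
grasp_force: 39.8
```

```bash
python3 -c "
from h import *
plan(.4866,.1512,.138,110)"
```

```text
t 18.2 at [0.4144 0.3609 0.1431] 110.01 -> [0.4866 0.1512 0.138 ] 110
[-1.0, -0.018, 0.023] yaw 0 rows 3
[-1.0, -0.017, 0.023] yaw 0 rows 3
[-0.218, -0.004, 0.005] yaw 0 rows 2
```

Request:
servo_tool([
  {"offset":[-1,-0.01,0],"yaw":0,"claw":1},
  {"offset":[-1,-0.01,0],"yaw":0,"claw":1},
  {"offset":[-1,-0.01,0],"yaw":0,"claw":1},
])

```text
time: 18.58
ee_pos: [0.4466, 0.2632, 0.1377]
tcp_rot: [-180.0, 0.0, 109.8]
wrist_force: [-0.1, -0.2, -1.4]
opening: 0.0181
grasp_force: 39.7
```

Request:
servo_tool([
  {"offset":[-1,-0.01,0],"yaw":0,"claw":1},
  {"offset":[-1,-0.01,0],"yaw":0,"claw":1},
  {"offset":[-1,-0.01,0],"yaw":0,"claw":1},
  {"offset":[-1,-0.01,0],"yaw":0,"claw":1},
  {"offset":[-1,-0.01,0],"yaw":0,"claw":1},
])

```text
time: 19.2
ee_pos: [0.4791, 0.1719, 0.1379]
tcp_rot: [-180.0, -0.0, 110.1]
wrist_force: [0.2, -0.6, -2.4]
opening: 0.0179
grasp_force: 39.7
```

```bash
python3 -c "
from h import *
plan(.4866,.1512,.048,110)"
```

```text
t 19.2 at [0.4791 0.1719 0.1379] 110.08 -> [0.4866 0.1512 0.048 ] 110
[-0.22, -0.0, 0.899] yaw 0.0005 rows 3
```

Request:
servo_tool([
  {"offset":[-0.22,0,0],"yaw":0,"claw":1},
  {"offset":[-0.22,0,0.1],"yaw":0,"claw":1},
  {"offset":[-0.22,0,0.4],"yaw":0,"claw":1},
  {"offset":[-0.22,0,0.7],"yaw":0,"claw":1},
  {"offset":[-0.22,0,0.9],"yaw":0,"claw":1},
  {"offset":[-0.22,0,0.9],"yaw":0,"claw":1},
  {"offset":[-0.22,0,0.9],"yaw":0,"claw":1},
])

```text
time: 20.08
ee_pos: [0.4866, 0.1509, 0.0478]
tcp_rot: [-180.0, -0.0, 110.1]
wrist_force: [0.8, -0.3, -1.5]
opening: 0.0186
grasp_force: 45.7
```

Request:
servo_tool([
  {"offset":[0,0,0.01],"yaw":0,"claw":0.62},
  {"offset":[0,0,0.01],"yaw":0,"claw":0.62},
  {"offset":[0,0,0.01],"yaw":0,"claw":0.62},
  {"offset":[0,0,-0.4],"yaw":0,"claw":0.62},
  {"offset":[0,0,-0.9],"yaw":0,"claw":0.5},
  {"offset":[0,0,-0.9],"yaw":0,"claw":0.5},
])

```text
time: 20.82
ee_pos: [0.4888, 0.1507, 0.1423]
tcp_rot: [179.6, 0.0, 110.0]
wrist_force: [0.3, 0.7, -0.9]
opening: 0.0425
grasp_force: 0.0
```

```bash
python3 -c "
from h import *
plan(.6475,-.297,.14,110)"
```

```text
t 20.8 at [0.4888 0.1507 0.1423] 109.99 -> [ 0.6475 -0.297   0.14  ] 110
[-1.0, -0.008, 0.005] yaw 0 rows 3
[-1.0, -0.008, 0.005] yaw 0 rows 3
[-1.0, -0.008, 0.005] yaw 0 rows 3
[-1.0, -0.008, 0.005] yaw 0 rows 3
[-0.75, -0.006, 0.004] yaw 0 rows 3
```

Request:
servo_tool([
  {"offset":[-1,-0.01,0],"yaw":0,"claw":0.5},
  {"offset":[-1,-0.01,0],"yaw":0,"claw":0.5},
  {"offset":[-1,-0.01,0],"yaw":0,"claw":0.5},
])

```text
time: 21.2
ee_pos: [0.5204, 0.0539, 0.1371]
tcp_rot: [-179.9, -0.0, 109.8]
wrist_force: [-0.2, 0.2, -0.2]
opening: 0.0431
grasp_force: 0.0
```

Request:
servo_tool([
  {"offset":[-1,-0.01,0],"yaw":0,"claw":0.5},
  {"offset":[-1,-0.01,0],"yaw":0,"claw":0.5},
  {"offset":[-1,-0.01,0],"yaw":0,"claw":0.5},
])

```text
time: 21.58
ee_pos: [0.5536, -0.0397, 0.1371]
tcp_rot: [-179.9, -0.0, 109.9]
wrist_force: [-0.5, 1.5, -0.6]
opening: 0.0429
grasp_force: 0.0
```

Request:
servo_tool([
  {"offset":[-1,-0.01,0],"yaw":0,"claw":0.5},
  {"offset":[-1,-0.01,0],"yaw":0,"claw":0.5},
  {"offset":[-1,-0.01,0],"yaw":0,"claw":0.5},
])

```text
time: 21.95
ee_pos: [0.5869, -0.1334, 0.1371]
tcp_rot: [-180.0, -0.0, 109.9]
wrist_force: [-0.7, 0.1, -0.5]
opening: 0.0428
grasp_force: 0.0
```

Request:
servo_tool([
  {"offset":[-1,-0.01,0],"yaw":0,"claw":0.5},
  {"offset":[-1,-0.01,0],"yaw":0,"claw":0.5},
  {"offset":[-1,-0.01,0],"yaw":0,"claw":0.5},
  {"offset":[-1,-0.01,0],"yaw":0,"claw":0.5},
  {"offset":[-1,-0.01,0],"yaw":0,"claw":0.5},
])

```text
time: 22.58
ee_pos: [0.6199, -0.2253, 0.1383]
tcp_rot: [180.0, -0.0, 110.1]
wrist_force: [-0.6, 0.3, 0.5]
opening: 0.0424
grasp_force: 0.0
```

Run:
```python
from h import *
for n in("top","side"):
    p,d=snap(n,"5");P=cloud(n,d)
    g=P[near(P,.6475,-.297,.06)&(P[...,2]>.033)&(P[...,2]<.05)];print(n,g.mean(0),len(g))
plan(.6475,-.297,.14,110)
print(get_obs()["q"])
```

```text
top [nan nan nan] 0
side [ 0.64833505 -0.29505149  0.03722606] 18
t 22.7 at [ 0.6199 -0.2258  0.1384] 110.08 -> [ 0.6475 -0.297   0.14  ] 110
[-0.763, 0.014, -0.016] yaw 0.0005 rows 3
[-2.00156869e+01  1.94296809e+01  1.42983488e+01  8.48561692e+01
  7.33201172e-03  4.99022926e+01]<stdin>:4: RuntimeWarning: Mean of empty slice.
  ret = um.true_divide(
```

Side gives (.6483,−.2950) and the earlier top view gave (.647,−.3007), so I'll use (.648,−.298).

Request:
servo_tool([
  {"offset":[-0.77,0.014,0],"yaw":0,"claw":0.5},
  {"offset":[-0.77,0.014,0],"yaw":0,"claw":0.5},
  {"offset":[-0.77,0.014,0.2],"yaw":0,"claw":0.5},
  {"offset":[-0.77,0.014,0.6],"yaw":0,"claw":0.5},
  {"offset":[-0.77,0.014,0.96],"yaw":0,"claw":0.5},
  {"offset":[-0.77,0.014,0.96],"yaw":0,"claw":0.5},
  {"offset":[-0.77,0.014,0.96],"yaw":0,"claw":0.5},
])

```text
time: 23.55
ee_pos: [0.6479, -0.2987, 0.0434]
tcp_rot: [180.0, 0.0, 110.0]
wrist_force: [0.2, 0.3, 0.7]
opening: 0.0427
grasp_force: 0.0
```

Request:
servo_tool([
  {"offset":[0,0,0],"yaw":0,"claw":1},
  {"offset":[0,0,0],"yaw":0,"claw":1},
  {"offset":[0,0,0],"yaw":0,"claw":1},
  {"offset":[0,0,0],"yaw":0,"claw":1},
  {"offset":[0,0,-0.5],"yaw":0,"claw":1},
  {"offset":[0,0,-1],"yaw":0,"claw":1},
  {"offset":[0,0,-1],"yaw":0,"claw":1},
  {"offset":[0,0,-1],"yaw":0,"claw":1},
])

```text
time: 24.55
ee_pos: [0.6475, -0.2989, 0.1414]
tcp_rot: [-180.0, -0.0, 110.0]
wrist_force: [-0.8, -0.1, -1.5]
opening: 0.0184
grasp_force: 39.4
```

```bash
python3 -c "
from h import *
plan(.5122,.0807,.14,110)"
```

```text
t 24.6 at [ 0.6475 -0.2989  0.1414] 110.0 -> [0.5122 0.0807 0.14  ] 110
[1.0, 0.007, 0.004] yaw 0 rows 3
[1.0, 0.007, 0.004] yaw 0 rows 3
[1.0, 0.007, 0.004] yaw 0 rows 3
[1.0, 0.007, 0.004] yaw 0 rows 3
[0.03, 0.0, 0.0] yaw 0 rows 2
```

Request:
servo_tool([
  {"offset":[1,0.007,0],"yaw":0,"claw":1},
  {"offset":[1,0.007,0],"yaw":0,"claw":1},
  {"offset":[1,0.007,0],"yaw":0,"claw":1},
])

```text
time: 24.92
ee_pos: [0.6128, -0.2022, 0.1405]
tcp_rot: [-179.9, -0.1, 110.1]
wrist_force: [0.4, -0.4, -1.1]
opening: 0.0184
grasp_force: 39.6
```

Request:
servo_tool([
  {"offset":[1,0.007,0],"yaw":0,"claw":1},
  {"offset":[1,0.007,0],"yaw":0,"claw":1},
  {"offset":[1,0.007,0],"yaw":0,"claw":1},
])

```text
time: 25.3
ee_pos: [0.5797, -0.109, 0.141]
tcp_rot: [-179.9, -0.1, 110.1]
wrist_force: [0.0, 0.1, -1.9]
opening: 0.0182
grasp_force: 39.6
```

Request:
servo_tool([
  {"offset":[1,0.007,0],"yaw":0,"claw":1},
  {"offset":[1,0.007,0],"yaw":0,"claw":1},
  {"offset":[1,0.007,0],"yaw":0,"claw":1},
])

```text
time: 25.68
ee_pos: [0.5466, -0.0154, 0.1413]
tcp_rot: [-179.9, -0.0, 110.1]
wrist_force: [-0.1, -0.4, -1.4]
opening: 0.0182
grasp_force: 39.6
```

Request:
servo_tool([
  {"offset":[1,0.007,0],"yaw":0,"claw":1},
  {"offset":[1,0.007,0],"yaw":0,"claw":1},
  {"offset":[1,0.007,0],"yaw":0,"claw":1},
  {"offset":[1,0.007,0],"yaw":0,"claw":1},
  {"offset":[1,0.007,0],"yaw":0,"claw":1},
])

```text
time: 26.3
ee_pos: [0.5139, 0.0767, 0.1417]
tcp_rot: [-180.0, 0.0, 109.9]
wrist_force: [0.3, -1.3, -0.4]
opening: 0.0184
grasp_force: 39.6
```

```bash
python3 -c "
from h import *
plan(.5122,.0807,.050,110)"
```

```text
t 26.3 at [0.5139 0.0767 0.1417] 109.91 -> [0.5122 0.0807 0.05  ] 110
[0.044, -0.003, 0.917] yaw -0.0005 rows 3
```

Request:
servo_tool([
  {"offset":[0.04,0,0],"yaw":0,"claw":1},
  {"offset":[0.04,0,0.3],"yaw":0,"claw":1},
  {"offset":[0.04,0,0.6],"yaw":0,"claw":1},
  {"offset":[0.04,0,0.9],"yaw":0,"claw":1},
  {"offset":[0.04,0,0.92],"yaw":0,"claw":1},
  {"offset":[0.04,0,0.92],"yaw":0,"claw":1},
])

```text
time: 27.05
ee_pos: [0.5122, 0.0816, 0.0508]
tcp_rot: [180.0, 0.0, 110.0]
wrist_force: [0.6, -0.1, -1.4]
opening: 0.0181
grasp_force: 41.8
```

Request:
servo_tool([
  {"offset":[0,0,0.01],"yaw":0,"claw":0.62},
  {"offset":[0,0,0.01],"yaw":0,"claw":0.62},
  {"offset":[0,0,0.01],"yaw":0,"claw":0.62},
  {"offset":[0,0,-0.4],"yaw":0,"claw":0.62},
  {"offset":[0,0,-0.9],"yaw":0,"claw":0.6},
  {"offset":[0,0,-0.9],"yaw":0,"claw":0.6},
])

```text
time: 27.8
ee_pos: [0.5139, 0.082, 0.1444]
tcp_rot: [179.6, 0.1, 110.0]
wrist_force: [0.8, 0.2, 0.1]
opening: 0.0342
grasp_force: 0.0
```

Request:
servo_tool([
  {"offset":[-1,-0.4,-1],"yaw":0,"claw":0.6},
  {"offset":[-1,-0.4,-1],"yaw":0,"claw":0.6},
  {"offset":[-1,-0.4,-1],"yaw":0,"claw":0.6},
  {"offset":[-1,-0.4,-1],"yaw":0,"claw":0.6},
])

```text
time: 28.3
ee_pos: [0.509, -0.0266, 0.2401]
tcp_rot: [180.0, 0.0, 109.9]
wrist_force: [-0.3, 1.1, -0.5]
opening: 0.0339
grasp_force: 0.0
```

Request:
servo_tool([
  {"offset":[-1,-0.4,-0.2],"yaw":0,"claw":0.6},
  {"offset":[-1,-0.4,-0.2],"yaw":0,"claw":0.6},
  {"offset":[-1,-0.4,-0.2],"yaw":0,"claw":0.6},
  {"offset":[-1,-0.4,-0.2],"yaw":0,"claw":0.6},
])

```text
time: 28.8
ee_pos: [0.5052, -0.1325, 0.2584]
tcp_rot: [-179.9, -0.1, 110.0]
wrist_force: [0.4, 0.5, 1.0]
opening: 0.0344
grasp_force: 0.0
```

Run:
```python
from h import *
a,d=snap("top","6");b,e=snap("side","6")
A=cv2.resize(a[110:260,110:290],None,fx=2.2,fy=2.2,interpolation=cv2.INTER_CUBIC);B=cv2.resize(b[130:310,130:310],None,fx=2.2,fy=2.2,interpolation=cv2.INTER_CUBIC)
H=max(A.shape[0],B.shape[0]);f=lambda x:np.pad(x,((0,H-x.shape[0]),(0,0),(0,0)))
cv2.imwrite("pics/m6.png",cv2.cvtColor(np.hstack([f(A),f(B)]),cv2.COLOR_RGB2BGR))
c,s=np.cos(np.radians(20)),np.sin(np.radians(20))
for n,D in(("top",d),("side",e)):
    P=cloud(n,D)
    for k,(cx,cy) in {0:(-45.5,-75),1:(-45.5,0),2:(-45.5,75),5:(29.5,75)}.items():
        X,Y=.555+(c*cx-s*cy)/1000,.0963+(s*cx+c*cy)/1000
        g=P[near(P,X,Y,.025)];g=g[(g[:,2]>.036)&(g[:,2]<.06)];print(n,k,round(X,4),round(Y,4),g.mean(0).round(4),g[:,2].max().round(3),len(g))
    g=P[near(P,.67,.138,.09)&(P[...,2]>.235)&(P[...,2]<.29)];print(n,"handle",g.mean(0) if len(g) else 0,len(g))
print(get_obs()["ee_pos"])
```

```text
top 0 0.5379 0.0103 [0.5382 0.0049 0.0438] 0.05 22
top 1 0.5122 0.0807 [0.5117 0.0786 0.0459] 0.055 23
top 2 0.4866 0.1512 [0.4863 0.1456 0.0444] 0.052 23
top 5 0.5571 0.1769 [0.554  0.1712 0.0453] 0.05 23
top handle [0.68032719 0.13837979 0.25245559] 114
side 0 0.5379 0.0103 [0.539  0.0122 0.0429] 0.049 30
side 1 0.5122 0.0807 [0.5124 0.0854 0.042 ] 0.047 38
side 2 0.4866 0.1512 [0.4873 0.1526 0.0423] 0.047 43
side 5 0.5571 0.1769 [0.5548 0.1786 0.0432] 0.048 39
side handle [0.6785242  0.14868507 0.25069396] 136
[ 0.50528277 -0.13217353  0.25903027]
```

View pics/m6.png

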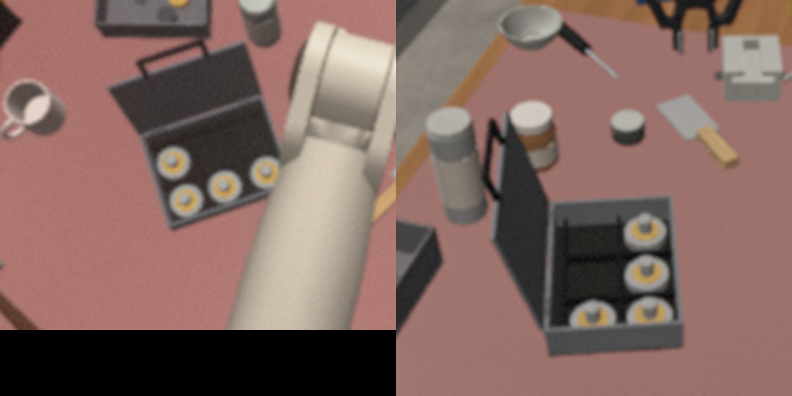

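Side panel shows three caps upright in cells 0–2 plus the stowed cap in cell 5, as wanted. Next I'll regrip the lid handle where I released it.

```bash
python3 -c "
from h import *
plan(.678,.1427,.33,110)"
```

```text
t 28.9 at [ 0.5053 -0.1322  0.259 ] 110.1 -> [0.678  0.1427 0.33  ] 110
[0.775, 1.0, -0.277] yaw 0.0005 rows 4
[0.777, 1.0, -0.277] yaw 0 rows 4
[0.439, 0.564, -0.156] yaw 0 rows 3
```

Request:
servo_tool([
  {"offset":[0.3,0.2,-0.72],"yaw":0,"claw":0.6},
  {"offset":[0.775,0.8,-0.72],"yaw":0,"claw":0.6},
  {"offset":[0.775,1,-0.72],"yaw":0,"claw":0.6},
  {"offset":[0.775,1,-0.72],"yaw":0,"claw":0.6},
])

```text
time: 29.4
ee_pos: [0.5741, -0.0233, 0.3307]
tcp_rot: [-179.9, -0.1, 110.3]
wrist_force: [-0.6, -0.7, -0.1]
opening: 0.0338
grasp_force: 0.0
```

Request:
servo_tool([
  {"offset":[0.775,1,0],"yaw":0,"claw":0.6},
  {"offset":[0.775,1,0],"yaw":0,"claw":0.6},
  {"offset":[0.775,1,0],"yaw":0,"claw":0.6},
  {"offset":[0.775,1,0],"yaw":0,"claw":0.6},
])

```text
time: 29.9
ee_pos: [0.6397, 0.0808, 0.3317]
tcp_rot: [-179.9, -0.0, 110.1]
wrist_force: [-0.3, -0.3, -0.5]
opening: 0.0339
grasp_force: 0.0
```

Request:
servo_tool([
  {"offset":[0.44,0.56,0],"yaw":0,"claw":0.6},
  {"offset":[0.44,0.56,0],"yaw":0,"claw":0.6},
  {"offset":[0.44,0.56,0],"yaw":0,"claw":0.6},
  {"offset":[0.44,0.56,0],"yaw":0,"claw":0.6},
])

```text
time: 30.4
ee_pos: [0.6771, 0.1395, 0.3337]
tcp_rot: [179.9, 0.0, 109.9]
wrist_force: [0.6, 0.1, -0.4]
opening: 0.0344
grasp_force: 0.0
```

```bash
python3 -c "
from h import *
plan(.678,.1427,.258,110)"
```

```text
t 30.4 at [0.6771 0.1395 0.3337] 109.93 -> [0.678  0.1427 0.258 ] 110
[0.028, 0.019, 0.757] yaw -0.0004 rows 3
```

Request:
servo_tool([
  {"offset":[0.03,0.02,0.3],"yaw":0,"claw":0.6},
  {"offset":[0.03,0.02,0.6],"yaw":0,"claw":0.6},
  {"offset":[0.03,0.02,0.76],"yaw":0,"claw":0.6},
  {"offset":[0.03,0.02,0.76],"yaw":0,"claw":0.6},
  {"offset":[0.03,0.02,0.76],"yaw":0,"claw":1},
  {"offset":[0.03,0.02,0.76],"yaw":0,"claw":1},
  {"offset":[0.03,0.02,0.76],"yaw":0,"claw":1},
  {"offset":[0.03,0.02,0.76],"yaw":0,"claw":1},
], squeeze=40)

```text
time: 31.4
ee_pos: [0.6794, 0.1442, 0.2579]
tcp_rot: [179.8, 0.1, 110.0]
wrist_force: [2.2, -2.2, 6.5]
opening: 0.0082
grasp_force: 39.3
```

Request:
servo_tool([
  {"offset":[0,-0.11,-0.02],"yaw":0,"claw":1},
  {"offset":[0,-0.24,-0.04],"yaw":0,"claw":1},
  {"offset":[0,-0.34,-0.045],"yaw":0,"claw":1},
  {"offset":[0,-0.45,-0.05],"yaw":0,"claw":1},
  {"offset":[0,-0.55,-0.045],"yaw":0,"claw":1},
  {"offset":[0,-0.64,-0.04],"yaw":0,"claw":1},
])

```text
time: 32.15
ee_pos: [0.6187, 0.1222, 0.2617]
tcp_rot: [179.8, 0.1, 110.0]
wrist_force: [1.0, -2.9, 9.5]
opening: 0.0084
grasp_force: 42.2
```

Request:
servo_tool([
  {"offset":[0,-0.13,0.015],"yaw":0,"claw":1},
  {"offset":[0,-0.265,0.04],"yaw":0,"claw":1},
  {"offset":[0,-0.395,0.075],"yaw":0,"claw":1},
  {"offset":[0,-0.525,0.12],"yaw":0,"claw":1},
  {"offset":[0,-0.65,0.175],"yaw":0,"claw":1},
  {"offset":[0,-0.77,0.245],"yaw":0,"claw":1},
  {"offset":[0,-0.88,0.32],"yaw":0,"claw":1},
  {"offset":[0,-0.88,0.32],"yaw":0,"claw":1},
])

```text
time: 33.15
ee_pos: [0.5342, 0.0914, 0.2304]
tcp_rot: [180.0, 0.1, 110.0]
wrist_force: [-9.2, -7.4, 18.5]
opening: 0.0078
grasp_force: 45.1
```

Request:
servo_tool([
  {"offset":[0,-0.113,0.073],"yaw":0,"claw":1},
  {"offset":[0,-0.222,0.154],"yaw":0,"claw":1},
  {"offset":[0,-0.324,0.242],"yaw":0,"claw":1},
  {"offset":[0,-0.421,0.336],"yaw":0,"claw":1},
  {"offset":[0,-0.511,0.436],"yaw":0,"claw":1},
  {"offset":[0,-0.595,0.542],"yaw":0,"claw":1},
  {"offset":[0,-0.671,0.653],"yaw":0,"claw":1},
  {"offset":[0,-0.739,0.769],"yaw":0,"claw":1},
  {"offset":[0,-0.739,0.769],"yaw":0,"claw":1},
])

```text
time: 34.28
ee_pos: [0.4643, 0.066, 0.1505]
tcp_rot: [-179.8, 0.1, 110.0]
wrist_force: [-8.2, -7.4, 7.0]
opening: 0.0081
grasp_force: 46.2
```

Request:
servo_tool([
  {"offset":[0,-0.057,0.112],"yaw":0,"claw":1},
  {"offset":[0,-0.108,0.228],"yaw":0,"claw":1},
  {"offset":[0,-0.151,0.346],"yaw":0,"claw":1},
  {"offset":[0,-0.187,0.467],"yaw":0,"claw":1},
  {"offset":[0,-0.215,0.589],"yaw":0,"claw":1},
  {"offset":[0,-0.236,0.713],"yaw":0,"claw":1},
  {"offset":[0,-0.249,0.838],"yaw":0,"claw":1},
  {"offset":[0,-0.255,0.93],"yaw":0,"claw":1},
  {"offset":[0,-0.255,0.93],"yaw":0,"claw":1},
])

```text
time: 35.4
ee_pos: [0.4406, 0.0575, 0.0568]
tcp_rot: [-179.7, 0.0, 110.0]
wrist_force: [-4.9, -6.5, -1.1]
opening: 0.008
grasp_force: 47.2
```

Request:
servo_tool([
  {"offset":[0,0,0],"yaw":0,"claw":0.72},
  {"offset":[0,0,0],"yaw":0,"claw":0.72},
  {"offset":[0,0,0],"yaw":0,"claw":0.72},
  {"offset":[0,0,-0.3],"yaw":0,"claw":0.72},
  {"offset":[0,0,-0.8],"yaw":0,"claw":0.72},
  {"offset":[0,0,-1],"yaw":0,"claw":0.72},
  {"offset":[0,0,-1],"yaw":0,"claw":0.72},
])

```text
time: 36.28
ee_pos: [0.4433, 0.0586, 0.1597]
tcp_rot: [179.8, 0.0, 110.0]
wrist_force: [0.0, -0.2, -1.0]
opening: 0.0237
grasp_force: 0.0
```

Run:
```python
from h import *
from scipy.ndimage import label
for n in("top","side"):
    p,d=snap(n,"7");P=cloud(n,d)
    g=P[near(P,.55,.095,.06)&(P[...,2]<.12)];print(n,"lid z",np.median(g[:,2]))
    hsv=cv2.cvtColor(p,cv2.COLOR_RGB2HSV)
    # scraper: handle (wood) and blade
    m=near(P,.52,-.24,.13)&(P[...,2]<.035)
    h=m&(hsv[...,0]>12)&(hsv[...,0]<30)&(hsv[...,1]>90)
    b=m&(hsv[...,1]<60)&(hsv[...,2]>110)
    for k,q,z in(("handle",h,.02),("blade",b,.004)):
        q=cv2.morphologyEx(q.astype(np.uint8),cv2.MORPH_OPEN,np.ones((2,2)))
        N,L,st,ce=cv2.connectedComponentsWithStats(q)
        for i in range(1,N):
            if st[i,4]>40:
                v,u=np.nonzero(L==i);print(n,k,st[i,4],ce[i].round(1),rectw(ray(n,u,v,z)))
save(np.load("side7.npz")["p"],"pics/s7.png",(200,120,330,210),6)
```

```text
top lid z 0.057973100233316255
top handle 137 [285.5 202.5] (array([ 484.4, -205.8]), array([24.7, 83.4]), -44.4)
top blade 398 [302.4 186. ] (array([ 552.7, -273.1]), array([ 61.5, 103.3]), -44.5)
side lid z 0.05734839766256816
side blade 42 [253.  180.5] (array([ 591.7, -268.5]), array([17.9, 45.4]), -73.4)
side blade 53 [237.5 186. ] (array([ 633.6, -228.1]), array([28.6, 44.1]), -74.6)
```

View pics/s7.png

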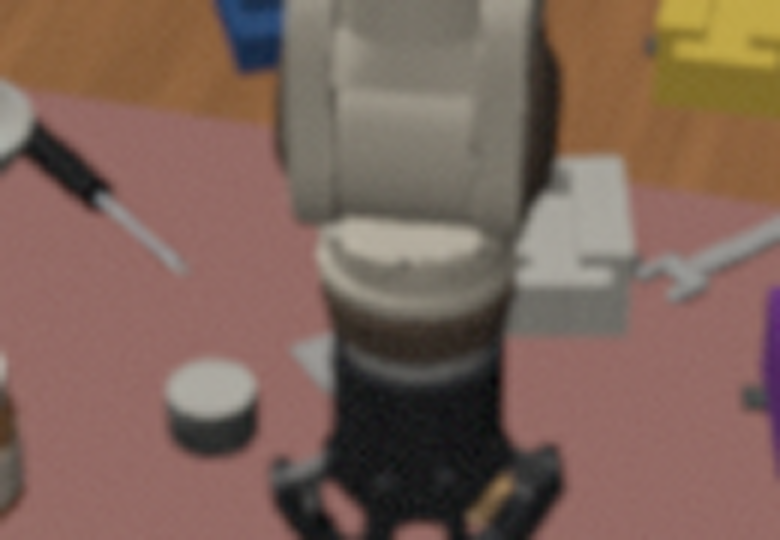

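Lid is shut (lid top z≈57 mm, flat). Scraper yaw is −44.5° and its handle centre, corrected for the top camera's y offset, is about (.484,−.201).

```bash
python3 -c "
from h import *
plan(.506,-.2228,.16,135.5)"
```

```text
t 36.4 at [0.4422 0.0585 0.1574] 110.01 -> [ 0.506  -0.2228  0.16  ] 135.5
[-1.0, -0.127, -0.009] yaw -0.1416 rows 4
[-1.0, -0.643, -0.011] yaw 0 rows 3
[-0.578, -0.372, -0.006] yaw 0 rows 3
```

Request:
servo_tool([
  {"offset":[-1,-0.127,0],"yaw":-0.1416,"claw":0.45},
  {"offset":[-1,-0.127,0],"yaw":-0.1416,"claw":0.45},
  {"offset":[-1,-0.127,0],"yaw":-0.1416,"claw":0.45},
  {"offset":[-1,-0.127,0],"yaw":-0.1416,"claw":0.45},
])

```text
time: 36.88
ee_pos: [0.4641, -0.0403, 0.1567]
tcp_rot: [-179.9, -0.1, 135.4]
wrist_force: [0.6, -0.0, -0.5]
opening: 0.047
grasp_force: 0.0
```

Request:
servo_tool([
  {"offset":[-1,-0.643,0],"yaw":0,"claw":0.45},
  {"offset":[-1,-0.643,0],"yaw":0,"claw":0.45},
  {"offset":[-1,-0.643,0],"yaw":0,"claw":0.45},
  {"offset":[-1,-0.643,0],"yaw":0,"claw":0.45},
  {"offset":[-1,-0.643,0],"yaw":0,"claw":0.45},
])

```text
time: 37.5
ee_pos: [0.4908, -0.1545, 0.158]
tcp_rot: [-180.0, -0.0, 135.5]
wrist_force: [0.5, -0.7, -0.5]
opening: 0.0469
grasp_force: 0.0
```

Run:
```python
from h import *
plan(.506,-.2228,.13,135.5)
for n in("top","side"):
    p,d=snap(n,"8");P=cloud(n,d);hsv=cv2.cvtColor(p,cv2.COLOR_RGB2HSV)
    m=near(P,.52,-.24,.13)&(P[...,2]<.035)
    h=m&(hsv[...,0]>12)&(hsv[...,0]<30)&(hsv[...,1]>90)
    b=m&(hsv[...,1]<60)&(hsv[...,2]>110)
    for k,q,z in(("handle",h,.02),("blade",b,.004)):
        q=cv2.morphologyEx(q.astype(np.uint8),cv2.MORPH_OPEN,np.ones((2,2)))
        N,L,st,ce=cv2.connectedComponentsWithStats(q)
        for i in range(1,N):
            if st[i,4]>40:
                v,u=np.nonzero(L==i);print(n,k,st[i,4],ce[i].round(1),rectw(ray(n,u,v,z)))
```

```text
t 37.5 at [ 0.4908 -0.1545  0.158 ] 135.54 -> [ 0.506  -0.2228  0.13  ] 135.5
[-0.587, -0.38, 0.28] yaw 0 rows 3
top blade 285 [304.8 186.6] (array([ 551.7, -274. ]), array([ 58.9, 103.3]), -44.5)
side handle 163 [277.  197.7] (array([ 481.3, -187.6]), array([32.4, 95.5]), -45.0)
side blade 95 [292.5 173.1] (array([ 469. , -353.2]), array([55.8, 41.3]), 15.4)
side blade 286 [262.3 184.2] (array([ 552.5, -264. ]), array([ 65.2, 104.5]), -42.7)
side blade 62 [238.  185.8] (array([ 631.3, -229.2]), array([31.9, 44.5]), -72.3)
```

Request:
servo_tool([
  {"offset":[-0.587,-0.38,0],"yaw":0,"claw":0.45},
  {"offset":[-0.587,-0.38,0.3],"yaw":0,"claw":0.45},
  {"offset":[-0.587,-0.38,0.3],"yaw":0,"claw":0.45},
  {"offset":[-0.587,-0.38,0.3],"yaw":0,"claw":0.45},
])

```text
time: 38.1
ee_pos: [0.5062, -0.2233, 0.1291]
tcp_rot: [180.0, 0.0, 135.5]
wrist_force: [0.5, -0.2, 0.1]
opening: 0.047
grasp_force: 0.0
```

Request:
servo_tool([
  {"offset":[0,0,0.4],"yaw":0,"claw":0.45},
  {"offset":[0,0,0.8],"yaw":0,"claw":0.45},
  {"offset":[0,0,0.99],"yaw":0,"claw":0.45},
  {"offset":[0,0,0.99],"yaw":0,"claw":0.45},
  {"offset":[0,0,0.99],"yaw":0,"claw":0.45},
], squeeze=80)

```text
time: 38.72
ee_pos: [0.5071, -0.2243, 0.0311]
tcp_rot: [180.0, 0.1, 135.5]
wrist_force: [0.7, 1.2, 0.5]
opening: 0.0468
grasp_force: 0.0
```

Request:
servo_tool([
  {"offset":[0,0,0.02],"yaw":0,"claw":1},
  {"offset":[0,0,0.02],"yaw":0,"claw":1},
  {"offset":[0,0,0.02],"yaw":0,"claw":1},
  {"offset":[0,0,0.02],"yaw":0,"claw":1},
  {"offset":[0,0,0.02],"yaw":0,"claw":1},
])

```text
time: 39.35
ee_pos: [0.5071, -0.2244, 0.0289]
tcp_rot: [179.9, 0.1, 135.5]
wrist_force: [0.9, 0.8, 7.2]
opening: 0.0241
grasp_force: 79.8
```

Request:
servo_tool([
  {"offset":[0,0,-0.2],"yaw":0,"claw":1},
  {"offset":[0,0,-0.4],"yaw":0,"claw":1},
  {"offset":[0,0,-0.6],"yaw":0,"claw":1},
  {"offset":[0,0,-0.8],"yaw":0,"claw":1},
  {"offset":[0,0,-0.8],"yaw":0,"claw":1},
  {"offset":[0,0,-0.8],"yaw":0,"claw":1},
])

```text
time: 40.1
ee_pos: [0.5058, -0.224, 0.1064]
tcp_rot: [-180.0, -0.0, 135.5]
wrist_force: [-0.9, -0.0, -3.2]
opening: 0.0238
grasp_force: 78.7
```

Run:
```python
from h import *
o=get_obs();print(o["ee_pos"],o["tcp_rot"],o["torque"],o["wrist_force"])
p,d=snap("side","9",(200,120,340,220),5)
for n in("side","top"):
    p,d=(p,d) if n=="side" else snap("top","9")
    P=cloud(n,d);m=near(P,o["ee_pos"][0]+.045,o["ee_pos"][1]-.046,.075)&(P[...,2]>.05)&(P[...,2]<.115)
    hsv=cv2.cvtColor(p,cv2.COLOR_RGB2HSV);m&=(hsv[...,1]<50)&(hsv[...,2]>110);q=P[m]
    if len(q)>20:
        A=np.c_[q[:,:2]-q[:,:2].mean(0),np.ones(len(q))];k=np.linalg.lstsq(A,q[:,2],rcond=None)[0];dz=k[:2]@np.array([.713,-.701]);print(n,len(q),q.mean(0),"slope along scraper",dz,"across",k[:2]@np.array([.701,.713]),rectw(q))
```

```text
[ 0.50583188 -0.22397166  0.10637294] [-1.79982341e+02 -4.90479811e-02  1.35486606e+02] [0.05991196 0.08960398 0.06724591] [-0.94462566 -0.00331606 -3.19811825]
side 139 [ 0.5640475  -0.25904276  0.07971426] slope along scraper -0.03418710674895278 across 0.023426731232612987 (array([ 550.4, -264. ]), array([ 61.4, 117.2]), -44.0)
```

View pics/side9.png

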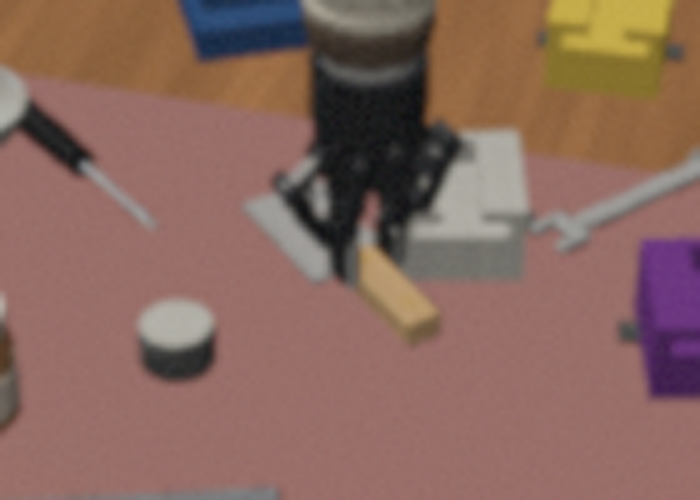

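Side crop shows the scraper held level by its handle (375,270) with the blade ahead (290,235). The rack mouth faces the camera at (465,230).

Run:
```python
from h import *
plan(.4302,-.2079,.106,105.8)
# rack slot mid-line: floor pixels seen through the open middle vs lips
u=np.array([.2723,-.9622]);nn=np.array([.9622,.2723])
for n,f,by in(("top","top7.npz",.0044),("side","side3.npz",-.0026)):
    d=np.load(f)["d"];P=cloud(n,d).reshape(-1,3);P=P+[0,by,0]
    q=P[:,:2]-[.48,-.384];a=q@u;b=q@nn;z=P[:,2]
    # outer walls & floor strip
    s=(abs(a)<.03)
    top=s&(abs(b)<.06)&(z>.056)&(z<.07);fl=s&(abs(b)<.03)&(z>.034)&(z<.046)
    print(n,"roof b",np.percentile(b[top],[1,99]).round(4),"floor b",np.percentile(b[fl],[3,50,97]).round(4),top.sum(),fl.sum())
    w=(abs(b)<.04)&(abs(a)<.07)&(z>.056)&(z<.07);print("roof a",np.percentile(a[w],[1,99]).round(4))
```

```text
t 40.2 at [ 0.5057 -0.2239  0.1061] 135.49 -> [ 0.4302 -0.2079  0.106 ] 105.8
[0.65, -0.415, 0.001] yaw 0.1649 rows 4
top roof b [-0.0462  0.0448] floor b [-0.0121  0.0015  0.0141] 267 107
roof a [-0.0482  0.0507]
side roof b [-0.0459  0.0432] floor b [-0.0158 -0.0097  0.0146] 164 34
roof a [-0.0489  0.0496]
```

Request:
servo_tool([
  {"offset":[0.65,-0.415,0],"yaw":0.165,"claw":1},
  {"offset":[0.65,-0.415,0],"yaw":0.165,"claw":1},
  {"offset":[0.65,-0.415,0],"yaw":0.165,"claw":1},
  {"offset":[0.65,-0.415,0],"yaw":0.165,"claw":1},
  {"offset":[0.65,-0.415,0],"yaw":0.165,"claw":1},
  {"offset":[0.65,-0.415,0],"yaw":0.165,"claw":1},
])

```text
time: 40.95
ee_pos: [0.4308, -0.2081, 0.1069]
tcp_rot: [-180.0, -0.0, 105.9]
wrist_force: [0.7, 0.3, -1.4]
opening: 0.0239
grasp_force: 79.3
```

```bash
python3 -c "
from h import *
plan(.4302,-.2079,.0745,105.8)"
```

```text
t 41.0 at [ 0.4308 -0.2081  0.1069] 105.9 -> [ 0.4302 -0.2079  0.0745] 105.8
[0.003, -0.005, 0.324] yaw 0.0006 rows 2
```

Request:
servo_tool([
  {"offset":[0,-0.005,0.2],"yaw":0,"claw":1},
  {"offset":[0,-0.005,0.324],"yaw":0,"claw":1},
  {"offset":[0,-0.005,0.324],"yaw":0,"claw":1},
  {"offset":[0,-0.005,0.324],"yaw":0,"claw":1},
])

```text
time: 41.45
ee_pos: [0.4304, -0.2083, 0.0753]
tcp_rot: [180.0, 0.0, 105.8]
wrist_force: [-0.2, -0.4, -1.6]
opening: 0.0239
grasp_force: 79.3
```

Run:
```python
from h import *
o=get_obs();print(o["ee_pos"],o["tcp_rot"])
u=np.array([.2723,-.9622]);nn=np.array([.9622,.2723])
A=[]
for n,by in(("top",.0044),("side",-.0026)):
    p,d=snap(n,"10");P=cloud(n,d)+[0,by,0];hsv=cv2.cvtColor(p,cv2.COLOR_RGB2HSV)
    q=P[...,:2]-[.48,-.384];a=q@u;b=q@nn;z=P[...,2]
    m=(a>-.16)&(a<-.056)&(abs(b)<.045)&(z>.03)&(z<.06)&(hsv[...,1]<60)&(hsv[...,2]>100)
    if m.sum()>20:
        B=b[m];print(n,m.sum(),"a",np.percentile(a[m],[1,99]).round(4),"b",np.percentile(B,[1,50,99]).round(4),"z",[np.median(z[m&(a<t+.02)&(a>=t)]).round(4) for t in(-.14,-.12,-.10,-.08)], "z vs b",[np.median(z[m&(b<t+.02)&(b>=t)]).round(4) for t in(-.03,-.01,.01)])
save(np.load("side10.npz")["p"],"pics/s10.png",(230,130,330,220),6)
```

```text
[ 0.43043054 -0.20832569  0.07525534] [1.79981785e+02 1.67265734e-02 1.05808071e+02]
side 89 a [-0.1589 -0.069 ] b [-0.0169  0.0005  0.0306] z [np.float64(0.0495), np.float64(0.0483), np.float64(0.0474), np.float64(0.049)] z vs b [np.float64(0.049), np.float64(0.0485), np.float64(0.0486)]
```

View pics/s10.png

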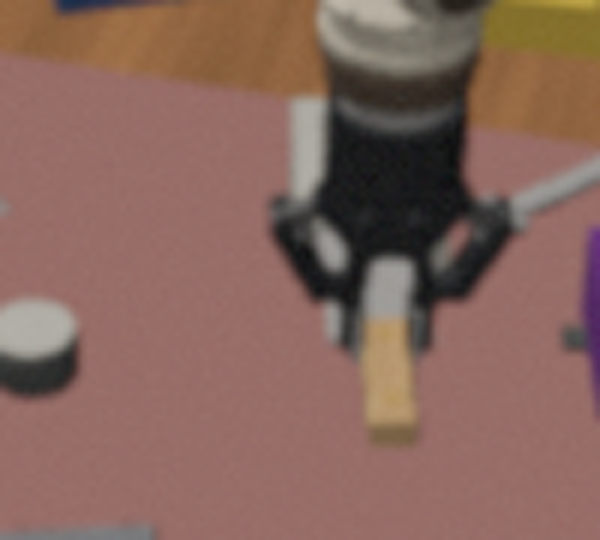

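Side crop: blade and handle are in line with the slot; blade top is at about 48.7 mm, its edge at +30.6 mm laterally and its tip 19 mm short of the mouth. Inserting in stages.

Request:
servo_tool([
  {"offset":[-0.1,0,0],"yaw":0,"claw":1},
  {"offset":[-0.2,0,0],"yaw":0,"claw":1},
  {"offset":[-0.3,0,0],"yaw":0,"claw":1},
  {"offset":[-0.4,0,0],"yaw":0,"claw":1},
  {"offset":[-0.4,0,0],"yaw":0,"claw":1},
  {"offset":[-0.4,0,0],"yaw":0,"claw":1},
])

```text
time: 42.3
ee_pos: [0.4409, -0.2467, 0.0746]
tcp_rot: [-180.0, -0.0, 105.8]
wrist_force: [0.5, -0.9, -3.2]
opening: 0.0234
grasp_force: 79.3
```

Request:
servo_tool([
  {"offset":[-0.1,0,0],"yaw":0,"claw":1},
  {"offset":[-0.2,0,0],"yaw":0,"claw":1},
  {"offset":[-0.3,0,0],"yaw":0,"claw":1},
  {"offset":[-0.4,0,0],"yaw":0,"claw":1},
  {"offset":[-0.5,0,0],"yaw":0,"claw":1},
  {"offset":[-0.58,0,0],"yaw":0,"claw":1},
  {"offset":[-0.58,0,0],"yaw":0,"claw":1},
  {"offset":[-0.58,0,0],"yaw":0,"claw":1},
])

```text
time: 43.3
ee_pos: [0.4568, -0.3024, 0.0747]
tcp_rot: [-180.0, -0.0, 105.8]
wrist_force: [-1.0, 0.7, -2.2]
opening: 0.0241
grasp_force: 79.3
```

Request:
servo_tool([
  {"offset":[-0.04,0,0],"yaw":0,"claw":1},
  {"offset":[-0.08,0,0],"yaw":0,"claw":1},
  {"offset":[-0.08,0,0],"yaw":0,"claw":1},
])

```text
time: 43.68
ee_pos: [0.4591, -0.3105, 0.0748]
tcp_rot: [180.0, 0.0, 105.8]
wrist_force: [0.8, 0.3, -2.2]
opening: 0.024
grasp_force: 79.3
```

Request:
servo_tool([
  {"offset":[-0.02,0,0],"yaw":0,"claw":1},
  {"offset":[-0.03,0,0],"yaw":0,"claw":1},
  {"offset":[-0.03,0,0],"yaw":0,"claw":1},
])

```text
time: 44.05
ee_pos: [0.4597, -0.3125, 0.0746]
tcp_rot: [-180.0, -0.1, 105.8]
wrist_force: [-0.5, 6.3, -1.1]
opening: 0.0242
grasp_force: 79.4
```

Request:
servo_tool([
  {"offset":[0,0,0.02],"yaw":0,"claw":1},
  {"offset":[0,0,0.04],"yaw":0,"claw":1},
  {"offset":[0,0,0.04],"yaw":0,"claw":1},
])

```text
time: 44.42
ee_pos: [0.4597, -0.3125, 0.0706]
tcp_rot: [-180.0, -0.1, 105.8]
wrist_force: [-0.7, 4.9, -1.2]
opening: 0.0239
grasp_force: 79.4
```

Request:
servo_tool([
  {"offset":[0,0,0],"yaw":0,"claw":0.6},
  {"offset":[0,0,0],"yaw":0,"claw":0.45},
  {"offset":[0,0,0],"yaw":0,"claw":0.45},
  {"offset":[0,0,0],"yaw":0,"claw":0.45},
  {"offset":[0,0,-0.5],"yaw":0,"claw":0.45},
  {"offset":[0,0,-1],"yaw":0,"claw":0.45},
  {"offset":[0,0,-1],"yaw":0,"claw":0.45},
])

```text
time: 45.3
ee_pos: [0.4613, -0.3142, 0.1753]
tcp_rot: [179.7, 0.3, 105.8]
wrist_force: [-0.8, -0.4, -0.8]
opening: 0.0468
grasp_force: 0.0
```

Request:
servo_tool([
  {"offset":[1,-1,-0.5],"yaw":0,"claw":0.45},
  {"offset":[1,-1,-0.5],"yaw":0,"claw":0.45},
  {"offset":[1,-1,-0.5],"yaw":0,"claw":0.45},
  {"offset":[1,-1,-0.5],"yaw":0,"claw":0.45},
])

```text
time: 45.8
ee_pos: [0.3357, -0.2438, 0.2213]
tcp_rot: [179.9, 0.1, 105.8]
wrist_force: [0.4, -0.8, -0.7]
opening: 0.0468
grasp_force: 0.0
```

Request:
servo_tool([
  {"offset":[1,0,0],"yaw":0,"claw":0.45},
  {"offset":[1,0,0],"yaw":0,"claw":0.45},
  {"offset":[1,0,0],"yaw":0,"claw":0.45},
  {"offset":[1,0,0],"yaw":0,"claw":0.45},
])

```text
time: 46.3
ee_pos: [0.3098, -0.1483, 0.2202]
tcp_rot: [-180.0, -0.0, 105.8]
wrist_force: [-0.2, -0.5, 0.3]
opening: 0.0474
grasp_force: 0.0
```

Run:
```python
from h import *
print(get_obs()["ee_pos"])
u=np.array([.2723,-.9622]);nn=np.array([.9622,.2723])
im=[]
for n,by in(("top",.0044),("side",-.0026)):
    p,d=snap(n,"11");P=cloud(n,d)+[0,by,0];hsv=cv2.cvtColor(p,cv2.COLOR_RGB2HSV)
    q=P[...,:2]-[.48,-.384];a=q@u;b=q@nn;z=P[...,2]
    h=(a>-.2)&(a<-.04)&(abs(b)<.06)&(z<.08)&(z>.025)&(hsv[...,0]>12)&(hsv[...,0]<30)&(hsv[...,1]>90)
    print(n,"handle a",np.percentile(a[h],[1,99]).round(4),"b",np.percentile(b[h],[1,50,99]).round(4),"z",np.median(z[h]),h.sum(),"slope",np.polyfit(a[h],b[h],1)[0])
    s=(a>-.04)&(a<.035)&(abs(b)<.01)&(z<.06);print("blade z in slot",np.median(z[s]))
    g=P[near(P,.55,.095,.06)&(P[...,2]<.12)];print("lid z",np.median(g[:,2]))
    im.append(p)
A=cv2.resize(im[0][130:270,90:380],None,fx=1.3,fy=1.3);B=cv2.resize(im[1][110:360,130:350],None,fx=1.8,fy=1.8)
H=max(A.shape[0],B.shape[0]);f=lambda x:np.pad(x,((0,H-x.shape[0]),(0,0),(0,0)))
cv2.imwrite("pics/m11.png",cv2.cvtColor(np.hstack([f(A),f(B)]),cv2.COLOR_RGB2BGR))
```

```text
[ 0.30981253 -0.14826488  0.22019027]
top handle a [-0.1489 -0.0659] b [-0.0127 -0.0007  0.0114] z 0.05988405101146865 147 slope 0.0055279837057882536
blade z in slot 0.044622848118321956
lid z 0.058648368215702296
side handle a [-0.1501 -0.0605] b [-0.0118 -0.0008  0.0116] z 0.05843324067150557 119 slope 0.007485880077422851
blade z in slot 0.04257491905328559
lid z 0.05712062147308361
```

View pics/m11.png

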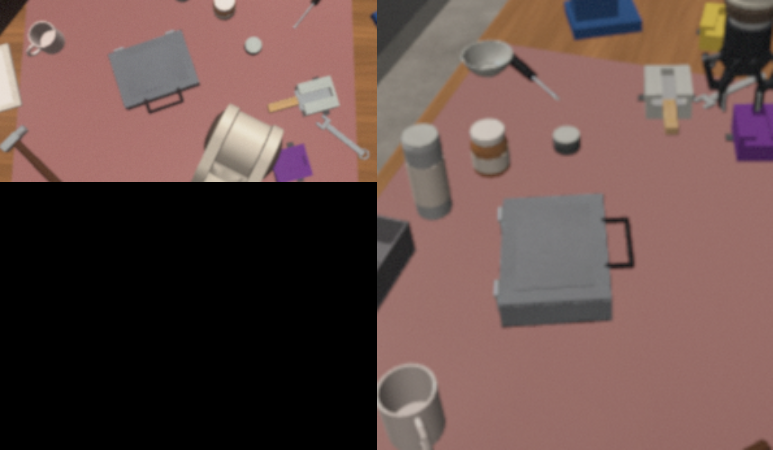

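The picture shows the lid shut at (555,255) and the scraper in the grey rack at (668,95). Its handle spans rack x −150 to −60 mm, so the blade is fully home, centred and level. No caps are loose and the robot is clear.

```bash
python3 -c "
from workcell import *
print(job_done())"
```

```text
the job is handed in; nothing more can be done
None
```

I handed the job in: the three loose caps are upright in cells 0–2, the stowed cap is still in cell 5, the lid is shut, and the scraper is fully home in the grey rack; no verdict came back, so this rests on my last camera checks.

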